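# Draw the bolt tray out from under its shelf with the pull hook

## Robot

A 6-joint arm with a two-finger parallel gripper is mounted at the origin on a cart in front of the work surface, level with it; the furniture and walls round the work are solid. World frame = base frame: x ahead of the robot, y to its left, z up, the work surface at z = 0. Lengths are in m, angles in rad, forces in N, time in s.
With the tool pointing down it reaches from about 0.35 to 0.95 m from the base axis. Payload 17.4 kg.
Tool frame: the origin (TCP) lies midway between the tips of the shut fingers; the grasp point (between the pads) lies 19 mm behind it (env.tcp_to_grasp is the distance from the TCP to the grasp point, in m); z points along the fingers, y is the line along which they close (so a half turn about z gives the same grasp; the last joint's range is limited). The gripper opens to 93 mm and grips with 3 to 60 N. Pads are 15 mm wide; open, the fingers measure 128 mm over their backs; the gripper's body (75 mm by 188 mm) begins 65 mm behind the grasp point.
Start: joints at [1.19, 0.116, 1.442, -0, 1.584, -0.038], TCP at [0.227, 0.636, 0.219] pointing down, gripper open.
Joint ranges: [-2.83, 2.83], [-0.83, 2.19], [0.07, 2.5], [-1.14, 4.28], [0.01, 3], [-2.97, 2.97]. Speed limits (rad/s): [1.89, 1.89, 2.22, 3.14, 3.14, 3.14].

## Interface

Orientations are given as a unit quaternion [x, y, z, w].
In Python, from workcell import monitor, optics, finish_job, env gives the robot as it stands. The module is installed in compiled form; this text tells all that it offers.
- The arm moves only by the tool send_rows, never from a script. Its argument "rows" is a list of rows, each an object of numbers: "x", "y", "z": the shift along the tool's x, y, z in m; "rx", "ry", "rz": the turn, a rotation vector about the tool's x, y, z in rad; "grip": the opening, from 0 (shut) to 1 (fully open). In form: [{"x": .., "y": .., "z": .., "rx": .., "ry": .., "rz": .., "grip": ..}, ...]. A call has 1 to 12 rows; each row shifts and turns the commanded pose from where the row before left it, along the tool's axes as they then stand; what a row does not reach is not made up. A row lasts 1/8 s, in which the tool goes at most 62.5 mm and 10.7 degrees, less where a joint would pass 70% of its speed; a pose out of reach is approached as far as the arm can. A call is refused whole if a number of a shift passes 0.0625 or a number of a turn 0.188, either way. A call with a gripper value outside its range is refused whole. The fingers move at their own pace and stop on an object; the grip force is fixed at half the most. Time passes only in rows, so rows that do not move let the fingers close. It gives the time, the measured TCP pose, the force, the opening and the grip force at its end, in the units of the state.
- monitor.get_state(): the state, without advancing time (a new reading comes with each control period).
- optics.capture(name): name is "scene" or "top" or "wrist"; returns a dict with "img" (384x512x3 uint8, blue, green, red), "range_z" (384x512 float32, m along the optical axis (not along the pixel's ray), 0 where there is no reading), "fovy" (degrees; the focal length in pixels is half the picture's height over the tangent of half this angle, whatever the lens; pixels are square), "cx", "cy" (the principal point, pixels), "world_from_camera" (4x4, takes a point from camera to world coordinates); the wrist camera has in their place "hand_eye" (4x4, takes a point from camera to tool coordinates, whose origin is the TCP and whose axes are the flange's). Camera axes: x right, y down, z forward; pixel columns grow to the right and rows downward; lengths in m; the calibration is good to about 2 mm. The wrist camera is an equidistant fisheye: a pixel r from the principal point sees the ray r / f radians off the axis. A picture is of the moment at which its call begins: read the wrist's pose just before it.
- finish_job(): hands the job in; it is judged then, once.
The state is a dict: "t": time; "qpos": joint angles; "qvel": joint speeds; "tau": joint torques, N m; "tcp_pos": TCP position; "eef_rot": TCP orientation; "ft_force": force on the tool from outside, world axes, zero at the start; "ft_torque": the same for the moment, N m; "width": finger opening in m; "grasp_force": force on a finger pad.
Only numpy, scipy, OpenCV 4.12 (cv2) and the standard library are available. Lean on these libraries where they do the work, as an engineer would, in place of code of your own. Each camera call takes 0.05 s, during which the arm holds its last target. There are 200 camera calls.

## Task

Pick up the pull hook, put its bent end through the eye of the steel bolt tray that is pushed in under the low shelf, out of hand's reach, and draw the tray out past its spring catch until it stands square against the stop bar at the front of its runway. Keep it pulled snug against the bar for about a second, gently: the bar is only finger-tight and must not be knocked or forced. Then unhook, leaving the tray out, and lay the hook flat on the bare worktop, disturbing nothing else.

Things in the scene. Friction and masses are not known exactly. Their poses are not given: they have to be found in the camera images.
- rack: Fixed plywood tray station, 302 (x) x 134 (y) x 98 mm, from x = -160 to +142 mm; origin on the worktop, x along the runway, in toward its back (the tray comes out toward -x), z up. Base board 12 mm thick; passage 104 mm wide. The shelf (underside 86, top 98 mm up) and its side panels cover x = -34 to +142 mm; ahead of that the runway is open, with guide rails 24 mm high. A tape roll lies on top.
- catch (a point): Midpoint between the spring catch's two rollers (16 mm across, sprung, one in each side panel, 40 mm up). They hold the pushed-in tray by its front corners: some 8 to 16 N of pull frees it; then it drags at some 2 to 8 N, and the rollers spring in behind it when it is out. Axes as the rack's.
- front_stop: The adjustable end stop at the front of the runway: an aluminium cross bar, top 35 mm up, on slotted straps, clamped by two knurled nuts on the rails (under 36 mm high). Origin and axes as the rack's. The bar's inner face, which stops the tray, is clamped anywhere from x = -126 to -142 mm: where, is not measured, so feel for it. It is finger-tight: a press of over 16 N would shift it.
- tray: The loose open steel tray of bolts, 120 (x) x 100 (y) x 54 mm, 0.6 to 1 kg; origin under its centre, axes as the rack's. It stands pushed in on the base board and comes out 135 to 153 mm, until its front face (60 mm ahead of its origin) meets the stop bar. After 134 mm its back is clear of the catch.
- eye (a point): Centre of the screw eye on the tray's front: an upright ring in the tray's x-z plane, its hole (13 mm wide, wire 5 mm thick) open along y, so that the hook's bent end goes in sideways. 18 mm ahead of the tray's front face, 53 mm above the worktop, at first about 25 mm back under the shelf's edge. Axes as the tray's.
- hook_grip (a point): Centre of the pull hook's handle, the place to grasp: hardwood, 92 mm long (x), 24 wide, 24 high, lying flat on the worktop (this point 12 mm up). x points along the tool to its bent end, y to its left, z up. The whole hook weighs 0.18 kg.
- hook_bar (a point): Middle of the pull hook's bent end, 125 mm ahead of hook_grip along the tool's x and 17 mm to its left (+y), at the same height. The steel rod is 6 mm thick; it runs straight out from the handle and is bent square to the left, and the bent end's tip is 10 mm farther left than this point. Axes as hook_grip.

How it is judged:
By the outcome, as a careful person would: the job done as asked, in the order asked, and still so for the second after the job is handed in, with the robot touching nothing.
It also fails if it takes over 72 s, if anything falls off the work surface, if the arm or the gripper's body presses on something with over 40 N, if the wrist force passes 120 N, or if a joint passes its speed limit or range.

## Working session

There is one attempt and no reset: what is moved stays moved. The work goes in short steps, Python scripts to look and compute and a tool call to move; the robot and the scene stay as the last step left them, time stands still between calls to the robot, and variables do not carry over. Pictures are saved under pics/ and viewed, at most 10 in all, crops included, and the job is handed in when it is done.

Besides the shell and the picture viewer there is one more tool, called after ">>>" as name(argument=value, ...), one argument or row to a line, values as JSON. send_rows: Moves the arm, as the interface text tells. Its arguments: {"type":"object","properties":{"rows":{"type":"array","items":{"type":"object","properties":{"x":{"type":"number"},"y":{"type":"number"},"z":{"type":"number"},"rx":{"type":"number"},"ry":{"type":"number"},"rz":{"type":"number"},"grip":{"type":"number"}}}}},"required":["rows"]}

```bash
mkdir -p pics
cat > h.py <<'E'
import numpy as np, cv2
from scipy.spatial.transform import Rotation as R
from workcell import monitor, optics, finish_job, env
def cap(n, save=None):
    s=monitor.get_state(); d=optics.capture(n); d['s']=s
    if save: cv2.imwrite('pics/'+save,d['img'])
    h=d['img'].shape[0]; d['f']=h/2/np.tan(np.radians(d['fovy']/2))
    return d
def pts(d):
    z=d['range_z']; v,u=np.mgrid[:z.shape[0],:z.shape[1]]
    P=np.stack([(u-d['cx'])/d['f']*z,(v-d['cy'])/d['f']*z,z],-1)
    M=d['world_from_camera']; W=P@M[:3,:3].T+M[:3,3]; W[z==0]=np.nan
    return W
E
python3 - <<'E'
from h import *
a=cap('top','top1.png'); b=cap('scene','scene1.png')
np.savez('c1.npz',T=pts(a),S=pts(b),ti=a['img'],si=b['img'])
s=a['s']; print(s['tcp_pos'],s['eef_rot'],s['t'],a['world_from_camera'],b['world_from_camera'],a['f'],b['f'],env.tcp_to_grasp)
E
```

```text
[0.22680814 0.6355252  0.21789692] [ 1.70553395e-01  9.85348244e-01 -6.03238635e-04 -1.19073136e-04] 0.0 [[ 0.34832149 -0.91298478  0.2124404   0.15729421]
 [-0.93735864 -0.34059673  0.07316185 -0.08437435]
 [ 0.00556084 -0.22461669 -0.97443133  1.78433812]
 [ 0.          0.          0.          1.        ]] [[ 8.41029388e-01 -2.92903988e-01  4.54837138e-01 -1.45266945e-01]
 [-5.40988991e-01 -4.56429563e-01  7.06401420e-01 -1.02060830e+00]
 [ 6.93322770e-04 -8.40166238e-01 -5.42328509e-01  8.79200605e-01]
 [ 0.00000000e+00  0.00000000e+00  0.00000000e+00  1.00000000e+00]] 495.69564041124255 422.1412686393618 0.0188
```

View pics/top1.png

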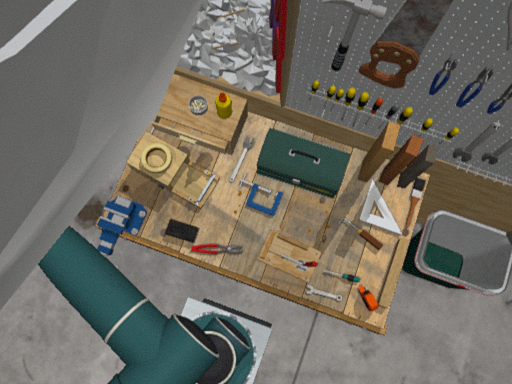

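View pics/scene1.png

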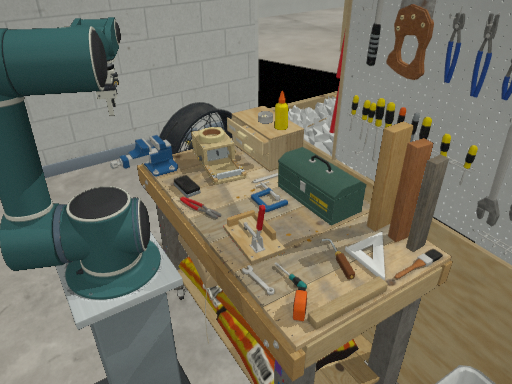

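The top view shows the rack at about (155-215, 140-205), with its runway opening toward the lower right. The likely pull hook, a wooden handle with a rod, is at about (345-383, 218-248). I'll zoom in on both.

Run:
```python
from h import *
d=np.load('c1.npz'); T=d['T'];ti=d['ti'];S=d['S'];si=d['si']
A=cv2.resize(ti[125:215,115:225],None,fx=3.6,fy=3.6,interpolation=cv2.INTER_CUBIC)
B=cv2.resize(ti[170:260,325:425],None,fx=3.6,fy=3.6,interpolation=cv2.INTER_CUBIC)
cv2.imwrite('pics/z1.png',np.hstack([A,B]))
for u,v in [(345,220),(352,226),(358,230),(383,245),(370,238),(140,150),(180,158),(200,190),(213,177),(190,200),(158,157),(130,170)]: print(u,v,T[v,u].round(3))
```

```text
345 220 [ 0.605 -0.28  -0.001]
352 226 [ 0.593 -0.311 -0.002]
358 230 [ 0.583 -0.334  0.012]
383 245 [ 0.566 -0.439 -0.004]
370 238 [ 0.566 -0.381  0.028]
140 150 [0.566 0.498 0.098]
180 158 [0.587 0.351 0.104]
200 190 [0.523 0.26  0.005]
213 177 [0.581 0.229 0.028]
190 200 [0.472 0.277 0.022]
158 157 [0.564 0.426 0.102]
130 170 [0.504 0.534 0.003]
```

View pics/z1.png

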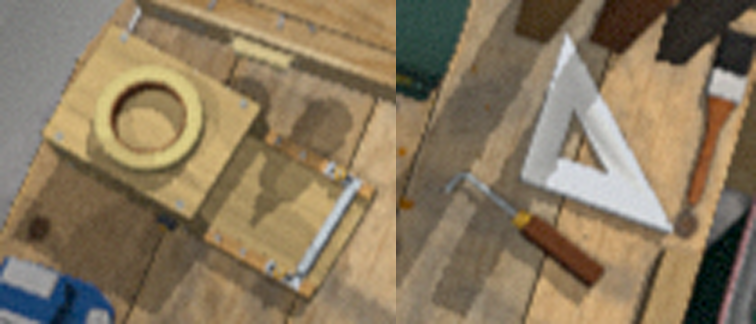

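The left crop shows the shelf with the tape roll and the open runway, with the aluminium stop bar at crop (325, 230). The right crop shows the hook: handle (525-600, 220-280), elbow (463, 177), tip (450, 190), close to the white set square.

```bash
cat >> h.py <<'E'
def rect(xy):
    r=cv2.minAreaRect((xy*1000).astype(np.float32)); return cv2.boxPoints(r), r
E
python3 - <<'E'
from h import *
d=np.load('c1.npz'); T=d['T'];ti=d['ti'].astype(int)
def sub(z0,z1,u0,u1,v0,v1):
    m=np.zeros(T.shape[:2],bool); m[v0:v1,u0:u1]=1
    return m&(T[...,2]>z0)&(T[...,2]<z1)
m=sub(.09,.105,120,200,130,200); b,r=rect(T[m][:,:2]); print('shelf',m.sum(),b.round(0).tolist(),r)
m=sub(.014,.045,350,395,222,256); m&=(ti[...,2]-ti[...,0]>25); b,r=rect(T[m][:,:2]); print('handle',m.sum(),b.round(0).tolist(),r,np.median(T[m],0))
a=optics
# back-project given pixels at fixed z
C=cap('top'); M=C['world_from_camera']
def bp(x,y,z,ox,oy,x0=0):
    u=ox+(x-x0)/3.6-.36; v=oy+y/3.6-.36
    r=M[:3,:3]@np.array([(u-C['cx'])/C['f'],(v-C['cy'])/C['f'],1]); return (M[:3,3]+r*(z-M[2,3])/r[2]).round(4)
for n,x,y,z in [('elbow',463,176,.012),('tip',450,190,.012),('rodroot',518,217,.012),('ferr',525,222,.018),('h1',541,215+0,.024),('end',597,272,.02)]: print(n,bp(x,y,z,325,170,396))
for n,x,y,z in [('bar1',355,185,.035),('bar2',293,283,.035),('runwayR',375,190,.012),('runwayL',310,297,.012),('shelfFR',258,105,.098),('shelfFL',193,217,.098),('shelfBL',45,133,.098),('shelfBR',112,28,.098)]: print(n,bp(x,y,z,115,125))
E
```

```text
shelf 1276 [[353.0, 386.0], [694.0, 303.0], [738.0, 484.0], [397.0, 567.0]] ((545.1827392578125, 434.9603271484375), (185.80899047851562, 351.0337829589844), 76.32196807861328)
handle 189 [[522.0, -474.0], [548.0, -483.0], [599.0, -337.0], [573.0, -328.0]] ((560.5877685546875, -405.3601989746094), (154.82704162597656, 27.07636260986328), 70.8279800415039) [ 0.56766901 -0.38387483  0.02301194]
elbow [ 0.6045 -0.2709  0.012 ]
tip [ 0.5862 -0.2631  0.012 ]
rodroot [ 0.5838 -0.336   0.012 ]
ferr [ 0.58   -0.3433  0.018 ]
h1 [ 0.5909 -0.3553  0.024 ]
end [ 0.5564 -0.4257  0.02  ]
bar1 [0.5831 0.2281 0.035 ]
bar2 [0.4659 0.249  0.035 ]
runwayR [0.5909 0.2109 0.012 ]
runwayL [0.4625 0.2317 0.012 ]
shelfFR [0.6109 0.3372 0.098 ]
shelfFL [0.4821 0.3532 0.098 ]
shelfBL [0.5104 0.5231 0.098 ]
shelfBR [0.6348 0.5047 0.098 ]
```

```bash
cat >> h.py <<'E'
def plan(target,yaw_to=None,n=12):
    """target TCP pos, yaw_to = desired world angle (deg) of tool y, tool down; prints shift in current tool axes and total rotation"""
    s=monitor.get_state(); Rm=R.from_quat(s['eef_rot']).as_matrix()
    dl=Rm.T@(np.array(target)-s['tcp_pos']); 
    out=['shift tool',dl.round(4),'per row',(dl/n).round(4)]
    if yaw_to is not None:
        a=np.radians(yaw_to); y=np.array([np.cos(a),np.sin(a),0]); z=np.array([0,0,-1.]); x=np.cross(y,z)
        D=R.from_matrix(Rm.T@np.stack([x,y,z],1)).as_rotvec(); out+=['rotvec',D.round(4)]
    print(*out)
E
python3 - <<'E'
from h import *
d=np.load('c1.npz')
W=np.vstack([d['T'].reshape(-1,3),d['S'].reshape(-1,3)]); W=W[~np.isnan(W[:,0])]
for x in np.arange(.25,1.0,.05):
    print('%.2f'%x,end=' ')
    for y in np.arange(.7,-.65,-.1):
        m=(abs(W[:,0]-x)<.025)&(abs(W[:,1]-y)<.05)&(W[:,2]<.5); print('%4d'%(1000*np.percentile(W[m,2],99)) if m.sum()>3 else '   .',end='')
    print()
plan([.227,.636,.3]);plan([.567,-.388,.3],-17.3,24)
E
```

```text
0.25  345 482 493 130 -12 -12 -14 -13 -13 -13 -15 -14 -14-781
0.30  345 498 132 128   8  16  11   6   9   9   9   7   7-782
0.35    .   3 133 129  37  35  15  43  24  25  11  67  64   .
0.40    .   1 109  91  35  33  10  51  64 195  20  60  36   .
0.45    .  10   8  40  31  27   9  51  55  52   9   9  35   .
0.50    .   9 121 125  97  40   8  10   8   9   9   9  37   .
0.55    .   . 128 126 100  38  21  22   9  10  17  30  35   .
0.60    .   3 126 126 102  35  22  23   8   9  25  26  34   .
0.65    .   3 144 145 142 142 130 132 130 129  16  18  17   .
0.70    .   . 155 157 157 154 146 148 148 145  12  13  16   .
0.75    .   . 157 182 255 249 145 174 174 146 360   9  17   .
0.80    .   . 158 183 305 278 138 142 142 142 363 341  21   .
0.85    .   . 157 157 157 155  11  10  11   9 363 343  19   .
0.90    .   .   .   .   .  43 449 493 498 499 499 499 497 453
0.95    .   .  48  47  48  46 495 496 494 488 497 496 492 459
shift tool [-0.      0.0004 -0.0819] per row [-0.      0.     -0.0068]
shift tool [-0.6644 -0.8498 -0.0812] per row [-0.0277 -0.0354 -0.0034] rotvec [-8.0000e-04  7.0000e-04  1.5299e+00]
```

>>> send_rows(
  rows=[
    {"x": -0.0277, "y": -0.0354, "z": -0.0034, "grip": 1},
    {"x": -0.0277, "y": -0.0354, "z": -0.0034},
    {"x": -0.0277, "y": -0.0354, "z": -0.0034},
    {"x": -0.0277, "y": -0.0354, "z": -0.0034},
    {"x": -0.0277, "y": -0.0354, "z": -0.0034},
    {"x": -0.0277, "y": -0.0354, "z": -0.0034},
    {"x": -0.0277, "y": -0.0354, "z": -0.0034},
    {"x": -0.0277, "y": -0.0354, "z": -0.0034},
    {"x": -0.0277, "y": -0.0354, "z": -0.0034},
    {"x": -0.0277, "y": -0.0354, "z": -0.0034},
    {"x": -0.0277, "y": -0.0354, "z": -0.0034},
    {"x": -0.0277, "y": -0.0354, "z": -0.0034},
  ],
)

```text
validation failed for argument at $.ro...
```

>>> send_rows(
  rows=[
    {"x": -0.0277, "y": -0.0354, "z": -0.0034},
    {"x": -0.0277, "y": -0.0354, "z": -0.0034},
    {"x": -0.0277, "y": -0.0354, "z": -0.0034},
    {"x": -0.0277, "y": -0.0354, "z": -0.0034},
    {"x": -0.0277, "y": -0.0354, "z": -0.0034},
    {"x": -0.0277, "y": -0.0354, "z": -0.0034},
    {"x": -0.0277, "y": -0.0354, "z": -0.0034},
    {"x": -0.0277, "y": -0.0354, "z": -0.0034},
    {"x": -0.0277, "y": -0.0354, "z": -0.0034},
    {"x": -0.0277, "y": -0.0354, "z": -0.0034},
    {"x": -0.0277, "y": -0.0354, "z": -0.0034},
    {"x": -0.0277, "y": -0.0354, "z": -0.0034},
  ],
)

```text
validation failed for argument at $.ro...
```

>>> send_rows(
  rows=[
    {"rz": 0.17},
    {"rz": 0.17},
    {"rz": 0.17},
    {"rz": 0.17},
    {"rz": 0.17},
    {"rz": 0.17},
    {"rz": 0.17},
    {"rz": 0.17},
    {"rz": 0.17},
    {},
  ],
)

```text
validation failed for argument at $.ro...
```

>>> send_rows(
  rows=[
    {"x": -0.0277, "y": -0.0354, "z": -0.0034, "rx": 0, "ry": 0, "rz": 0, "grip": 1},
    {"x": -0.0277, "y": -0.0354, "z": -0.0034, "rx": 0, "ry": 0, "rz": 0, "grip": 1},
    {"x": -0.0277, "y": -0.0354, "z": -0.0034, "rx": 0, "ry": 0, "rz": 0, "grip": 1},
    {"x": -0.0277, "y": -0.0354, "z": -0.0034, "rx": 0, "ry": 0, "rz": 0, "grip": 1},
    {"x": -0.0277, "y": -0.0354, "z": -0.0034, "rx": 0, "ry": 0, "rz": 0, "grip": 1},
    {"x": -0.0277, "y": -0.0354, "z": -0.0034, "rx": 0, "ry": 0, "rz": 0, "grip": 1},
    {"x": -0.0277, "y": -0.0354, "z": -0.0034, "rx": 0, "ry": 0, "rz": 0, "grip": 1},
    {"x": -0.0277, "y": -0.0354, "z": -0.0034, "rx": 0, "ry": 0, "rz": 0, "grip": 1},
    {"x": -0.0277, "y": -0.0354, "z": -0.0034, "rx": 0, "ry": 0, "rz": 0, "grip": 1},
    {"x": -0.0277, "y": -0.0354, "z": -0.0034, "rx": 0, "ry": 0, "rz": 0, "grip": 1},
    {"x": -0.0277, "y": -0.0354, "z": -0.0034, "rx": 0, "ry": 0, "rz": 0, "grip": 1},
    {"x": -0.0277, "y": -0.0354, "z": -0.0034, "rx": 0, "ry": 0, "rz": 0, "grip": 1},
  ],
)

```text
t: 1.65
tcp_pos: [0.3973, 0.1225, 0.2596]
eef_rot: [0.17, 0.985, 0.0, 0.0]
ft_force: [0.5, 0.3, -1.0]
width: 0.0933
grasp_force: 0.0
```

>>> send_rows(
  rows=[
    {"x": -0.0277, "y": -0.0354, "z": -0.0034, "rx": 0, "ry": 0, "rz": 0, "grip": 0.4},
    {"x": -0.0277, "y": -0.0354, "z": -0.0034, "rx": 0, "ry": 0, "rz": 0, "grip": 0.4},
    {"x": -0.0277, "y": -0.0354, "z": -0.0034, "rx": 0, "ry": 0, "rz": 0, "grip": 0.4},
    {"x": -0.0277, "y": -0.0354, "z": -0.0034, "rx": 0, "ry": 0, "rz": 0, "grip": 0.4},
    {"x": -0.0277, "y": -0.0354, "z": -0.0034, "rx": 0, "ry": 0, "rz": 0, "grip": 0.4},
    {"x": -0.0277, "y": -0.0354, "z": -0.0034, "rx": 0, "ry": 0, "rz": 0, "grip": 0.4},
    {"x": -0.0277, "y": -0.0354, "z": -0.0034, "rx": 0, "ry": 0, "rz": 0, "grip": 0.4},
    {"x": -0.0277, "y": -0.0354, "z": -0.0034, "rx": 0, "ry": 0, "rz": 0, "grip": 0.4},
    {"x": -0.0277, "y": -0.0354, "z": -0.0034, "rx": 0, "ry": 0, "rz": 0, "grip": 0.4},
    {"x": -0.0277, "y": -0.0354, "z": -0.0034, "rx": 0, "ry": 0, "rz": 0, "grip": 0.4},
    {"x": -0.0277, "y": -0.0354, "z": -0.0034, "rx": 0, "ry": 0, "rz": 0, "grip": 0.4},
    {"x": -0.0277, "y": -0.0354, "z": -0.0034, "rx": 0, "ry": 0, "rz": 0, "grip": 0.4},
  ],
)

```text
t: 3.15
tcp_pos: [0.5677, -0.3893, 0.3]
eef_rot: [0.171, 0.985, 0.0, -0.0]
ft_force: [-0.1, 0.1, -0.1]
width: 0.0376
grasp_force: 0.0
```

>>> send_rows(
  rows=[
    {"x": 0, "y": 0, "z": 0, "rx": 0, "ry": 0, "rz": 0.17, "grip": 0.4},
    {"x": 0, "y": 0, "z": 0, "rx": 0, "ry": 0, "rz": 0.17, "grip": 0.4},
    {"x": 0, "y": 0, "z": 0, "rx": 0, "ry": 0, "rz": 0.17, "grip": 0.4},
    {"x": 0, "y": 0, "z": 0, "rx": 0, "ry": 0, "rz": 0.17, "grip": 0.4},
    {"x": 0, "y": 0, "z": 0, "rx": 0, "ry": 0, "rz": 0.17, "grip": 0.4},
    {"x": 0, "y": 0, "z": 0, "rx": 0, "ry": 0, "rz": 0.17, "grip": 0.4},
    {"x": 0, "y": 0, "z": 0, "rx": 0, "ry": 0, "rz": 0.17, "grip": 0.4},
    {"x": 0, "y": 0, "z": 0, "rx": 0, "ry": 0, "rz": 0.17, "grip": 0.4},
    {"x": 0, "y": 0, "z": 0, "rx": 0, "ry": 0, "rz": 0.17, "grip": 0.4},
    {"x": 0, "y": 0, "z": 0, "rx": 0, "ry": 0, "rz": 0, "grip": 0.4},
  ],
)

```text
t: 4.4
tcp_pos: [0.5674, -0.3879, 0.2999]
eef_rot: [0.805, 0.593, -0.0, -0.0]
ft_force: [0.7, -0.2, -0.2]
width: 0.0372
grasp_force: 0.0
```

```bash
cat >> h.py <<'E'
def wpts(d):
    z=d['range_z']; v,u=np.mgrid[:z.shape[0],:z.shape[1]]
    return wray(d,u.astype(float),v.astype(float),z)
def wray(d,u,v,z):
    """fisheye pixel + depth along axis -> world"""
    dx,dy=u-d['cx'],v-d['cy']; r=np.hypot(dx,dy)+1e-9; th=r/d['f']; t=np.tan(th)
    P=np.stack([dx/r*t*z,dy/r*t*z,z*np.ones_like(t)],-1)
    H=d['hand_eye']; P=P@H[:3,:3].T+H[:3,3]
    Rm=R.from_quat(d['s']['eef_rot']).as_matrix(); W=P@Rm.T+d['s']['tcp_pos']
    return W
def wproj(d,W):
    Rm=R.from_quat(d['s']['eef_rot']).as_matrix(); P=(np.atleast_2d(W)-d['s']['tcp_pos'])@Rm
    H=d['hand_eye']; P=(P-H[:3,3])@H[:3,:3]; rho=np.hypot(P[:,0],P[:,1]); th=np.arctan2(rho,P[:,2])
    return np.stack([d['cx']+d['f']*th*P[:,0]/rho,d['cy']+d['f']*th*P[:,1]/rho],1)
def on_plane(d,u,v,z):
    """world point on ray through wrist pixel at height z"""
    u,v=np.atleast_1d(np.asarray(u,float)),np.atleast_1d(np.asarray(v,float))
    a=wray(d,u,v,0.1); b=wray(d,u,v,0.2); k=(z-a[:,2])/(b[:,2]-a[:,2]); return a+(b-a)*k[:,None]
E
python3 - <<'E'
from h import *
d=cap('wrist','w1.png'); print(d['hand_eye'].round(3),d['f'],d['cx'],d['cy'],d['s']['tcp_pos'],d['s']['t'])
W=wpts(d); np.savez('w1.npz',W=W,i=d['img'])
import pickle; pickle.dump(d,open('w1.pkl','wb'))
print(wproj(d,[[.567,-.388,.024],[.6045,-.2709,.012]]))
E
```

```text
[[-0.    -0.96  -0.279  0.078]
 [ 1.    -0.    -0.     0.001]
 [ 0.    -0.279  0.96  -0.166]
 [ 0.     0.     0.     1.   ]] 297.3186396354542 252.12165672859524 189.42986088647388 [ 0.56740001 -0.38790263  0.29993832] 4.4
[[251.32229543 157.85075488]
 [252.02413943  76.51284929]]
```

View pics/w1.png

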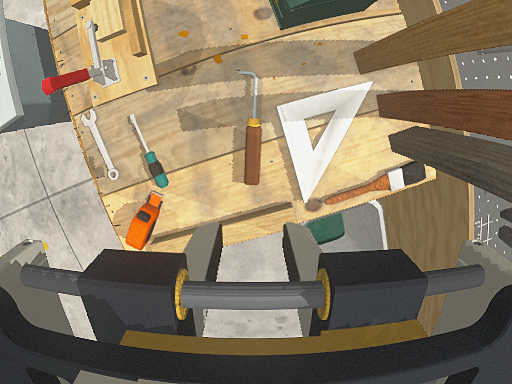

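The wrist view shows the hook well placed: handle (253, 128-185), elbow (257, 73), tip (239, 75). The set square's near edge is at (280-305, 110-195).

Run:
```python
from h import *
import pickle; d=pickle.load(open('w1.pkl','rb')); W=wpts(d); i=d['img'].astype(int)
hsv=cv2.cvtColor(d['img'],cv2.COLOR_BGR2HSV)
m=np.zeros(i.shape[:2],bool); m[110:195,235:272]=1
m&=(W[...,2]>.017)&(W[...,2]<.03)&(W[...,2]>0)
P=W[m][:,:2]; b,r=rect(P); print(m.sum(),r,b.round(1).tolist(),np.median(W[m],0),P.mean(0))
# grey rod
for n,u,v,z in [('elbow',257,73,.012),('tip',239,74.5,.012),('mid',255.5,100,.012),('root',254,119,.012)]: print(n,on_plane(d,u,v,z).round(4))
m=np.zeros(i.shape[:2],bool); m[66:118,232:266]=1; m&=(W[...,2]>.006)
print(m.sum()); 
h=np.array([.567,-.388]); e=np.array([np.cos(np.radians(72.5)),np.sin(np.radians(72.5))]); l=np.array([-e[1],e[0]])
q=(W[m][:,:2]-h)*1000; print(np.c_[q@e,q@l,W[m][:,2]*1000].round(0)[::6].tolist())
# square corner pts
m=np.zeros(i.shape[:2],bool); m[95:200,272:330]=1; m&=(hsv[...,1]<40)&(hsv[...,2]>180)
q=(W[m][:,:2]-h)*1000; x=q@e;y=q@l
for a in range(-60,60,15):
    k=abs(x-a)<8; print(a,y[k].max().round(0) if k.any() else None, end=' ')
print(W[m][:,2].mean())
```

```text
996 ((571.5302124023438, -381.1510925292969), (104.36032104492188, 24.07650375366211), 70.24423217773438) [[542.5999755859375, -426.20001220703125], [565.2000122070312, -434.29998779296875], [600.5, -336.1000061035156], [577.7999877929688, -328.0]] [ 0.57170644 -0.38035545  0.02314348] [ 0.57161339 -0.38081231]
elbow [[ 0.6132 -0.2679  0.012 ]]
tip [[ 0.5868 -0.262   0.012 ]]
mid [[ 0.5988 -0.3068  0.012 ]]
root [[ 0.5881 -0.3338  0.012 ]]
224
[[79.0, -1.0, 466.0], [131.0, 11.0, 13.0], [79.0, -1.0, 466.0], [130.0, 13.0, 15.0], [129.0, 4.0, 16.0], [128.0, 20.0, 13.0], [128.0, 11.0, 14.0], [128.0, 2.0, 15.0], [127.0, 19.0, 11.0], [127.0, 10.0, 13.0], [127.0, 1.0, 14.0], [125.0, -1.0, 14.0], [124.0, -3.0, 14.0], [79.0, -1.0, 466.0], [119.0, -6.0, 16.0], [118.0, -8.0, 13.0], [114.0, -5.0, 14.0], [113.0, -8.0, 12.0], [110.0, -7.0, 15.0], [107.0, -7.0, 15.0], [104.0, -7.0, 14.0], [101.0, -7.0, 14.0], [98.0, -7.0, 15.0], [95.0, -7.0, 14.0], [91.0, -5.0, 15.0], [88.0, -5.0, 15.0], [85.0, -5.0, 15.0], [82.0, -2.0, 12.0], [81.0, -5.0, 13.0], [79.0, -7.0, 14.0], [76.0, -2.0, 13.0], [75.0, -5.0, 13.0], [72.0, -2.0, 13.0], [70.0, -5.0, 15.0], [67.0, -2.0, 12.0], [66.0, -5.0, 16.0], [63.0, -2.0, 13.0], [61.0, -5.0, 16.0]]
-60 -79.0 -45 -74.0 -30 -68.0 -15 -65.0 0 -60.0 15 -55.0 30 -51.0 45 -46.0 0.01045976373537935
```

Run:
```python
from h import *
plan([.5695,-.387,.003],-19.8)
```

```text
shift tool [0.0014 0.0018 0.297 ] per row [0.0001 0.0002 0.0248] rotvec [-0.0003 -0.0001  0.0474]
```

>>> send_rows(
  rows=[
    {"x": 0.0014, "y": 0.0018, "z": 0.02, "rx": 0, "ry": 0, "rz": 0.047, "grip": 0.4},
    {"x": 0, "y": 0, "z": 0.04, "rx": 0, "ry": 0, "rz": 0, "grip": 0.4},
    {"x": 0, "y": 0, "z": 0.04, "rx": 0, "ry": 0, "rz": 0, "grip": 0.4},
    {"x": 0, "y": 0, "z": 0.04, "rx": 0, "ry": 0, "rz": 0, "grip": 0.4},
    {"x": 0, "y": 0, "z": 0.04, "rx": 0, "ry": 0, "rz": 0, "grip": 0.4},
    {"x": 0, "y": 0, "z": 0.04, "rx": 0, "ry": 0, "rz": 0, "grip": 0.4},
    {"x": 0, "y": 0, "z": 0.03, "rx": 0, "ry": 0, "rz": 0, "grip": 0.4},
    {"x": 0, "y": 0, "z": 0.02, "rx": 0, "ry": 0, "rz": 0, "grip": 0.4},
    {"x": 0, "y": 0, "z": 0.01, "rx": 0, "ry": 0, "rz": 0, "grip": 0.4},
    {"x": 0, "y": 0, "z": 0.01, "rx": 0, "ry": 0, "rz": 0, "grip": 0.4},
    {"x": 0, "y": 0, "z": 0.006, "rx": 0, "ry": 0, "rz": 0, "grip": 0.4},
    {"x": 0, "y": 0, "z": 0, "rx": 0, "ry": 0, "rz": 0, "grip": 0.4},
  ],
)

```text
t: 5.95
tcp_pos: [0.5696, -0.3871, 0.0043]
eef_rot: [0.819, 0.574, -0.0, -0.0]
ft_force: [-0.6, 0.1, 0.1]
width: 0.037
grasp_force: 0.0
```

>>> send_rows(
  rows=[
    {"x": 0, "y": 0, "z": 0, "rx": 0, "ry": 0, "rz": 0, "grip": 0},
    {"x": 0, "y": 0, "z": 0, "rx": 0, "ry": 0, "rz": 0, "grip": 0},
    {"x": 0, "y": 0, "z": 0, "rx": 0, "ry": 0, "rz": 0, "grip": 0},
    {"x": 0, "y": 0, "z": 0, "rx": 0, "ry": 0, "rz": 0, "grip": 0},
    {"x": 0, "y": 0, "z": 0, "rx": 0, "ry": 0, "rz": 0, "grip": 0},
    {"x": 0, "y": 0, "z": 0, "rx": 0, "ry": 0, "rz": 0, "grip": 0},
  ],
)

```text
t: 6.7
tcp_pos: [0.5697, -0.3872, 0.0048]
eef_rot: [0.819, 0.574, 0.0, 0.0]
ft_force: [-2.1, 1.3, 6.1]
width: 0.0238
grasp_force: 30.0
```

Run:
```python
from h import *
d=np.load('c1.npz')
W=np.vstack([d['T'].reshape(-1,3),d['S'].reshape(-1,3)]); W=W[~np.isnan(W[:,0])]
print('      ',*['%4d'%(y*1000) for y in np.arange(.44,-.2,-.04)])
for x in np.arange(.42,.76,.02):
    print('%.2f'%x,end='  ')
    for y in np.arange(.44,-.2,-.04):
        m=(abs(W[:,0]-x)<.01)&(abs(W[:,1]-y)<.02)&(W[:,2]<.5); print('%5d'%(1000*np.percentile(W[m,2],97)) if m.sum()>1 else '   .',end='')
    print()
plan([.568,.225,.20],-9)
s=monitor.get_state();print(s['qpos'])
```

```text
440  400  360  320  280  240  200  160  120   80   40    0  -39  -79 -119 -159
0.42      6    7    6    8    8    6    5    8    7    5    7    8   51   45   47   25
0.44      5    8    6    7    6    6    6    7    5    7    8    8   51   44   45   49
0.46      7    5    4    5   26   28    7    7    9    8    7   10   52   52   54   54
0.48      8  100  100   31   33   37    7    7    6    6    7    5   17   17    7    6
0.50    124  118  102   23   19   41    6    8    6    6    5    5    5    6    8    6
0.52    126  125  104   19   20   38    6    8    6    6    9   17   11    5    5    9
0.54    122  124  122   18   18   38   11    6    8   21   19   20   18    7    9    6
0.56    107  125  123   20   20   37   15    6    5   20    7   16   17    7    6    5
0.58    123  124  106   95   28   35   25    7   11   21    6   18   18    5    7    7
0.60    127  125  103   97   30   37   22   11   17   21   19   23   19    7    8    6
0.62    112  103  103   93    7    6    6   10   18   19   18   20   19    6    6    7
0.64     99    8  116   64    6    8    9   11   12    6    6    6    7    9    7    6
0.66    141  142  142  141  140  141  142   11    8  127  126  127  125  123  122  122
0.68    139  138  139  140  139  139  131    9    6  142  141  143  144  141  140  140
0.70    155  154  156  154  154  153  152   15    9  144  147  146  146  146  146  144
0.72    157  156  154  156  156  155  153   11    7  146  147  154  173  146  148  146
0.74    155  156  180  177  156  155  150   15    8  144  144  160  176  174  160  146
shift tool [ 0.5747 -0.2109 -0.1955] per row [ 0.0479 -0.0176 -0.0163] rotvec [ 0.0005  0.0003 -0.1919]
[-6.33961719e-01  2.75881241e-01  1.61563166e+00 -8.13537294e-05
  1.24949736e+00 -2.84947853e-01]
```

Run:
```python
from h import *
plan([.553,.196,.205],-24)
```

```text
shift tool [ 0.5423 -0.2151 -0.2005] per row [ 0.0452 -0.0179 -0.0167] rotvec [0.0005 0.0002 0.0699]
```

>>> send_rows(
  rows=[
    {"x": 0, "y": 0, "z": -0.02, "rx": 0, "ry": 0, "rz": 0, "grip": 0},
    {"x": 0, "y": 0, "z": -0.05, "rx": 0, "ry": 0, "rz": 0, "grip": 0},
    {"x": 0, "y": 0, "z": -0.05, "rx": 0, "ry": 0, "rz": 0, "grip": 0},
    {"x": 0, "y": 0, "z": -0.05, "rx": 0, "ry": 0, "rz": 0, "grip": 0},
    {"x": 0, "y": 0, "z": -0.03, "rx": 0, "ry": 0, "rz": 0.073, "grip": 0},
    {"x": 0, "y": 0, "z": 0, "rx": 0, "ry": 0, "rz": 0, "grip": 0},
  ],
)

```text
t: 7.45
tcp_pos: [0.5702, -0.3875, 0.208]
eef_rot: [0.84, 0.543, 0.001, 0.002]
ft_force: [0.5, 0.0, -2.6]
width: 0.0238
grasp_force: 30.0
```

Run:
```python
from h import *
plan([.553,.196,.205],-24); s=monitor.get_state(); print(s['width'],s['grasp_force'],s['ft_force'])
```

```text
shift tool [ 0.5253 -0.2547  0.0013] per row [ 0.0438 -0.0212  0.0001] rotvec [ 0.0047  0.001  -0.0032]
0.023794497650198178 29.99822437763214 [ 0.549869    0.03182624 -2.64982375]
```

>>> send_rows(
  rows=[
    {"x": 0.0438, "y": -0.0212, "z": 0, "rx": 0, "ry": 0, "rz": 0, "grip": 0},
    {"x": 0.0438, "y": -0.0212, "z": 0, "rx": 0, "ry": 0, "rz": 0, "grip": 0},
    {"x": 0.0438, "y": -0.0212, "z": 0, "rx": 0, "ry": 0, "rz": 0, "grip": 0},
    {"x": 0.0438, "y": -0.0212, "z": 0, "rx": 0, "ry": 0, "rz": 0, "grip": 0},
    {"x": 0.0438, "y": -0.0212, "z": 0, "rx": 0, "ry": 0, "rz": 0, "grip": 0},
    {"x": 0.0438, "y": -0.0212, "z": 0, "rx": 0, "ry": 0, "rz": 0, "grip": 0},
    {"x": 0.0438, "y": -0.0212, "z": 0, "rx": 0, "ry": 0, "rz": 0, "grip": 0},
    {"x": 0.0438, "y": -0.0212, "z": 0, "rx": 0, "ry": 0, "rz": 0, "grip": 0},
    {"x": 0.0438, "y": -0.0212, "z": 0, "rx": 0, "ry": 0, "rz": 0, "grip": 0},
    {"x": 0.0438, "y": -0.0212, "z": 0, "rx": 0, "ry": 0, "rz": 0, "grip": 0},
    {"x": 0.0438, "y": -0.0212, "z": 0, "rx": 0, "ry": 0, "rz": 0, "grip": 0},
    {"x": 0.0438, "y": -0.0212, "z": 0, "rx": 0, "ry": 0, "rz": 0, "grip": 0},
  ],
)

```text
t: 8.95
tcp_pos: [0.552, 0.1981, 0.203]
eef_rot: [0.839, 0.544, -0.001, -0.0]
ft_force: [0.3, 0.3, -1.6]
width: 0.0239
grasp_force: 30.0
```

>>> send_rows(
  rows=[
    {"x": 0, "y": 0, "z": 0, "rx": 0, "ry": 0.153, "rz": 0, "grip": 0},
    {"x": 0, "y": 0, "z": 0, "rx": 0, "ry": 0.153, "rz": 0, "grip": 0},
    {"x": 0, "y": 0, "z": 0, "rx": 0, "ry": 0.153, "rz": 0, "grip": 0},
    {"x": 0, "y": 0, "z": 0, "rx": 0, "ry": 0.153, "rz": 0, "grip": 0},
    {"x": -0.0213, "y": 0, "z": 0.0305, "rx": 0, "ry": 0, "rz": 0, "grip": 0},
    {"x": -0.0213, "y": 0, "z": 0.0305, "rx": 0, "ry": 0, "rz": 0, "grip": 0},
    {"x": -0.0213, "y": 0, "z": 0.0305, "rx": 0, "ry": 0, "rz": 0, "grip": 0},
    {"x": 0, "y": 0, "z": 0, "rx": 0, "ry": 0, "rz": 0, "grip": 0},
  ],
)

```text
t: 9.95
tcp_pos: [0.5509, 0.1967, 0.0889]
eef_rot: [0.801, 0.518, 0.25, -0.165]
ft_force: [0.3, 0.7, -1.9]
width: 0.0237
grasp_force: 30.0
```

Run:
```python
from h import *
import pickle
d=cap('wrist','w2.png'); s=d['s']; print(s['tcp_pos'],s['eef_rot'],s['t'],s['qpos'].round(2))
pickle.dump(d,open('w2.pkl','wb'))
print(wproj(d,[[.550,.370,.053]]))
cv2.imwrite('pics/w2x.png',cv2.resize(d['img'][0:300],(800,469),interpolation=cv2.INTER_CUBIC))
```

```text
[0.55086327 0.19665284 0.08885134] [ 0.80108116  0.51807352  0.25034356 -0.16491481] 9.95 [ 0.03 -0.2   2.05  0.62  1.09  0.21]
[[176.65261307  76.11870807]]
```

View pics/w2x.png

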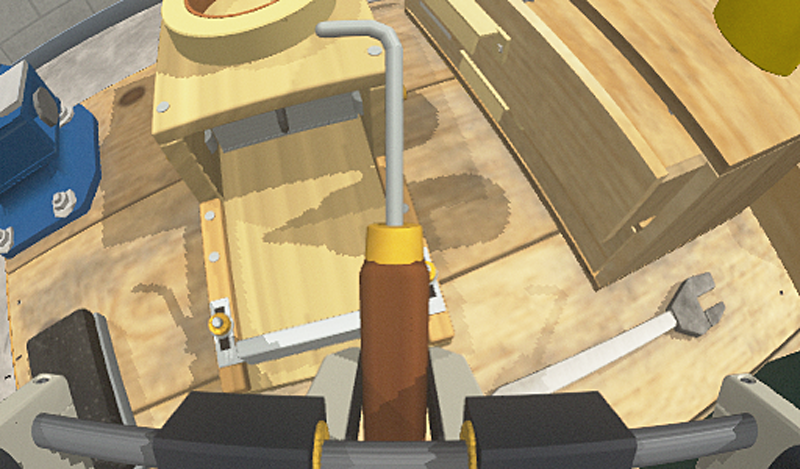

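The view under the shelf is clear. The eye is at about (283, 115) in the enlarged picture, which is raw (181, 73). The tray's grey front spans (215-365, 95-150), the hook bar is at (317-395, 28), and the stop bar is at (240-360, 340).

Run:
```python
from h import *
import pickle
d=pickle.load(open('w2.pkl','rb')); W=wpts(d); k=512/800
hsv=cv2.cvtColor(d['img'],cv2.COLOR_BGR2HSV)
np.set_printoptions(suppress=True)
o=np.array([.5515,.379]); ex=np.array([np.cos(np.radians(81.1)),np.sin(np.radians(81.1))]); ey=np.array([-ex[1],ex[0]])
def rk(P): q=P[...,:2]-o; return np.stack([q@ex,q@ey,P[...,2]],-1)*1000
Q=rk(W)
m=np.zeros(Q.shape[:2],bool); m[55:100,135:235]=1
# tray front
t=m&(Q[...,0]>0)&(Q[...,0]<20)&(Q[...,2]>18)&(Q[...,2]<62)&(hsv[...,1]<60)
q=Q[t]; print('front',t.sum(),np.median(q,0)); A=np.polyfit(q[:,1],q[:,0],1); print('x vs y',A,'deg',np.degrees(np.arctan(A[0])),q[:,1].min(),q[:,1].max(), q[:,2].min())
e=m&(Q[...,0]>-40)&(Q[...,0]<0)&(Q[...,2]>35)&(Q[...,2]<70)
v,u=np.nonzero(e); print('eye',e.sum()); print(np.c_[u,v,Q[e]].round(0).astype(int)[:60].tolist())
# shelf top corners, floor rails
sh=(Q[...,2]>92)&(Q[...,2]<104)&(Q[...,0]>-60)&(Q[...,0]<20)&(abs(Q[...,1])<80); v,u=np.nonzero(sh)
q=Q[sh]; 
fr=[(y,np.percentile(q[abs(q[:,1]-y)<3,0],3)) for y in range(-54,62,12) if (abs(q[:,1]-y)<3).sum()>5]; print('shelf front',np.round(fr,1).tolist(), q[:,1].min(),q[:,1].max())
# rails
for x in (-110,-90,-70,-50):
    s=(abs(Q[...,0]-x)<5)&(Q[...,2]>18)&(Q[...,2]<29)&(abs(Q[...,1])<75); y=Q[s][:,1]; print(x,[ (g.min().round(1),g.max().round(1)) for g in (y[y>0],y[y<0]) if len(g)])
b=(abs(Q[...,2]-35)<6)&(Q[...,0]<-110)&(Q[...,0]>-160)&(abs(Q[...,1])<45); q=Q[b]; print('bar',len(q)); 
for y in range(-40,45,10):
    g=q[abs(q[:,1]-y)<4]; print(y,g[:,0].min().round(1) if len(g) else '',g[:,0].max().round(1) if len(g) else '',end='; ')
# hook bar
hb=np.zeros(Q.shape[:2],bool); hb[8:30,200:262]=1; hb&=(W[...,2]>.12); 
Rm=R.from_quat(d['s']['eef_rot']).as_matrix(); P=(W-d['s']['tcp_pos'])@Rm*1000
v,u=np.nonzero(hb); L=P[hb]; print('hook tool',len(L), np.c_[u,v,L].round(0).astype(int)[::max(1,len(L)//40)].tolist())
```

```text
front 1197 [11.5103934  -6.68220117 29.91421904]
x vs y [ 0.00827547 11.26280698] deg 0.4741384649354907 -55.04440698060371 46.539367932629105 18.00910053585468
eye 223
[[232, 57, -14, -55, 66], [230, 58, -2, -54, 53], [231, 58, -8, -55, 59], [232, 58, -13, -55, 64], [233, 58, -18, -55, 68], [230, 59, -1, -55, 50], [231, 59, -7, -55, 56], [232, 59, -12, -55, 61], [233, 59, -18, -55, 67], [231, 60, -6, -55, 54], [232, 60, -13, -54, 61], [233, 60, -17, -55, 65], [230, 61, -1, -54, 47], [231, 61, -6, -55, 52], [232, 61, -11, -55, 57], [233, 61, -17, -55, 64], [234, 61, -22, -55, 69], [226, 62, -1, -50, 47], [227, 62, -2, -51, 48], [228, 62, -1, -52, 47], [229, 62, -1, -53, 46], [230, 62, -1, -54, 47], [231, 62, -6, -55, 51], [232, 62, -11, -55, 56], [233, 62, -16, -55, 62], [234, 62, -22, -55, 68], [226, 63, -2, -50, 47], [227, 63, -2, -51, 46], [228, 63, -3, -52, 47], [229, 63, -2, -53, 46], [230, 63, -4, -54, 48], [231, 63, -4, -55, 47], [232, 63, -10, -55, 54], [233, 63, -16, -55, 59], [234, 63, -20, -55, 64], [227, 64, -2, -51, 45], [228, 64, -3, -52, 46], [229, 64, -4, -53, 47], [2
[... 1566 characters left out ...]
126, -12, -9], [242, 17, 126, -4, -9], [207, 18, 126, -22, -10], [221, 18, 126, -15, -9], [235, 18, 126, -8, -9], [249, 18, 125, -1, -9], [213, 19, 125, -19, -9], [227, 19, 125, -12, -9], [241, 19, 125, -5, -9], [204, 20, 125, -24, -9], [218, 20, 125, -17, -10], [232, 20, 125, -9, -9], [246, 20, 124, -2, -10], [209, 21, 125, -22, -8], [223, 21, 125, -14, -7], [237, 21, 124, -7, -8], [251, 21, 124, 0, -9], [214, 22, 124, -19, -8], [228, 22, 124, -12, -7], [242, 22, 123, -4, -9], [206, 23, 124, -23, -7], [220, 23, 124, -16, -7], [247, 23, 123, -2, -9], [244, 24, 122, -3, -8], [245, 25, 121, -3, -9], [248, 26, 121, -1, -10], [250, 27, 120, 0, -9], [253, 28, 119, 2, -10], [255, 29, 119, 3, -10]]
```

```bash
cat >> h.py <<'E'
O=np.array([.5540,.3786]); TH=np.radians(80.6); EX=np.array([np.cos(TH),np.sin(TH)]); EY=np.array([-EX[1],EX[0]])
def rk(P): P=np.asarray(P); q=P[...,:2]-O; return np.stack([q@EX,q@EY,P[...,2]],-1)*1000
def unrk(x,y,z): p=O+x/1000*EX+y/1000*EY; return np.array([p[0],p[1],z/1000])
BAR=np.array([.1255,-.017,-.0065])
def tcp_for(x,y,z,yaw):
    """TCP so that hook_bar middle is at rack (x,y,z) mm, hook heading = rack heading+yaw deg, level; returns pos, tool-y angle"""
    h=TH+np.radians(yaw); X=np.array([np.cos(h),np.sin(h),0]); Y=np.array([np.sin(h),-np.cos(h),0]); Z=np.array([0,0,-1.])
    return unrk(x,y,z)-(X*BAR[0]+Y*BAR[1]+Z*BAR[2]), np.degrees(h)-90
E
python3 - <<'E'
from h import *
import pickle
d=pickle.load(open('w2.pkl','rb')); Q=rk(wpts(d))
m=np.zeros(Q.shape[:2],bool); m[60:95,165:200]=1; e=m&(Q[...,0]<5)&(Q[...,2]>30)&(Q[...,2]<80)&(Q[...,0]>-32)
v,u=np.nonzero(e); print(np.c_[u,v,Q[e]].round(1).tolist())
t=np.zeros(Q.shape[:2],bool); t[55:100,135:235]=1; t&=(Q[...,0]>5)&(Q[...,0]<20)&(Q[...,2]>20)&(Q[...,2]<60); q=Q[t]; print(np.median(q[:,0]),np.polyfit(q[:,1],q[:,0],1))
for yaw,y in((-15,-45),):
    p,a=tcp_for(-9,y,53,yaw); print(p,a); plan(p,a)
E
```

```text
[[181.0, 69.0, 0.5, -2.7, 51.3], [176.0, 70.0, -9.7, 1.2, 62.2], [177.0, 70.0, -10.1, 0.3, 62.3], [178.0, 70.0, -10.9, -0.7, 62.8], [179.0, 70.0, -12.7, -1.7, 64.4], [180.0, 70.0, -10.9, -2.5, 62.0], [181.0, 70.0, 0.5, -2.4, 49.8], [182.0, 70.0, 1.8, -3.2, 48.1], [176.0, 71.0, -9.8, 1.5, 61.0], [177.0, 71.0, -11.6, 0.4, 62.5], [178.0, 71.0, -11.7, -0.5, 62.3], [179.0, 71.0, -12.2, -1.4, 62.5], [180.0, 71.0, -11.5, -2.2, 61.3], [181.0, 71.0, -11.1, -3.1, 60.6], [182.0, 71.0, 0.1, -3.1, 48.5], [177.0, 72.0, -11.5, 0.7, 61.1], [178.0, 72.0, -12.8, -0.3, 62.1], [179.0, 72.0, -14.0, -1.3, 63.0], [180.0, 72.0, -13.2, -2.1, 61.8], [181.0, 72.0, -12.3, -2.9, 60.5], [182.0, 72.0, -1.0, -2.9, 48.2], [177.0, 73.0, -12.2, 0.9, 60.4], [178.0, 73.0, -13.6, -0.1, 61.6], [179.0, 73.0, -14.0, -1.0, 61.6], [180.0, 73.0, -13.7, -1.9, 61.0], [181.0, 73.0, -13.4, -2.8, 60.3], [182.0, 73.0, -1.0, -2.6, 46.8], [177.0, 74.0, -13.7, 1.1, 60.7], [178.0, 74.0, -13.4, 0.2, 60.1], [179.0, 74.0, -13.7, -0.7, 60.0], [180.0, 74.0, -14.7, -1.7, 60.7], [181.0, 74.0, -13.3, -2.5, 58.8], [182.0, 74.0, -13.7, -3.4, 58.9
[... 1565 characters left out ...]
.0, 0.4, 52.0], [181.0, 82.0, -18.0, -0.6, 52.8], [182.0, 82.0, -18.2, -1.6, 52.7], [183.0, 82.0, -17.7, -2.4, 51.7], [184.0, 82.0, -15.1, -3.1, 48.5], [180.0, 83.0, -17.8, 0.6, 51.6], [181.0, 83.0, -17.8, -0.3, 51.2], [182.0, 83.0, -18.5, -1.3, 51.7], [183.0, 83.0, -17.3, -2.1, 49.9], [184.0, 83.0, -15.0, -2.8, 46.9], [180.0, 84.0, -15.7, 1.1, 47.7], [181.0, 84.0, -18.3, -0.1, 50.3], [182.0, 84.0, -16.4, -0.8, 47.8], [183.0, 84.0, -16.6, -1.7, 47.6], [182.0, 85.0, -17.6, -0.6, 47.7]]
11.552829442290873 [-4.15030659e-03  1.15881253e+01]
[0.56056283 0.24105761 0.0465    ] -24.39999999999999
shift tool [ 0.0101 -0.0102  0.062 ] per row [ 0.0008 -0.0009  0.0052] rotvec [-0.0035 -0.6107  0.0036]
```

```bash
sed -i 's/^BAR=.*/BAR=np.array([.1265,-.017,-.0065]); EYE=np.array([-6.4,-.9,53.])/' h.py
cat >> h.py <<'E'
def tool_delta(p0,p1,yaw):
    h=TH+np.radians(yaw); X=np.array([np.cos(h),np.sin(h),0]); Y=np.array([np.sin(h),-np.cos(h),0]); d=p1-p0
    return np.array([d@X,d@Y,-d[2]]).round(4)
E
python3 - <<'E'
from h import *
b=np.array([np.sin(np.radians(15)),np.cos(np.radians(15)),0])
pre=EYE-24*b; B=pre.copy(); B[0]=-55; A=B.copy(); A[2]=92; fin=EYE+6*b
P=[tcp_for(*q,-15)[0] for q in (A,B,pre,fin)]; a=tcp_for(*A,-15)[1]
print([p.round(4) for p in P],a); plan(P[0],a,4)
s=monitor.get_state(); print(tool_delta(s['tcp_pos'],P[0],-15))
for i in range(3): print(tool_delta(P[i],P[i+1],-15))
E
```

```text
[array([0.532 , 0.1982, 0.0855]), array([0.532 , 0.1982, 0.0465]), array([0.5389, 0.24  , 0.0465]), array([0.5116, 0.2524, 0.0465])] -24.39999999999999
shift tool [-0.0092 -0.0188  0.001 ] per row [-0.0023 -0.0047  0.0002] rotvec [-0.0035 -0.6107  0.0036]
[-0.0071 -0.0188  0.006 ]
[0.    0.    0.039]
[ 0.0409 -0.011  -0.    ]
[ 0.   -0.03 -0.  ]
```

>>> send_rows(
  rows=[
    {"x": 0, "y": 0, "z": 0, "rx": 0, "ry": -0.153, "rz": 0, "grip": 0},
    {"x": 0, "y": 0, "z": 0, "rx": 0, "ry": -0.153, "rz": 0, "grip": 0},
    {"x": 0, "y": 0, "z": 0, "rx": 0, "ry": -0.153, "rz": 0, "grip": 0},
    {"x": 0, "y": 0, "z": 0, "rx": 0, "ry": -0.152, "rz": 0, "grip": 0},
    {"x": -0.007, "y": -0.019, "z": 0, "rx": 0, "ry": 0, "rz": 0.003, "grip": 0},
    {"x": 0, "y": 0, "z": 0.006, "rx": 0, "ry": 0, "rz": 0, "grip": 0},
    {"x": 0, "y": 0, "z": 0.02, "rx": 0, "ry": 0, "rz": 0, "grip": 0},
    {"x": 0, "y": 0, "z": 0.019, "rx": 0, "ry": 0, "rz": 0, "grip": 0},
    {"x": 0, "y": 0, "z": 0, "rx": 0, "ry": 0, "rz": 0, "grip": 0},
    {"x": 0, "y": 0, "z": 0, "rx": 0, "ry": 0, "rz": 0, "grip": 0},
  ],
)

```text
t: 11.25
tcp_pos: [0.5329, 0.1982, 0.0477]
eef_rot: [0.84, 0.542, 0.0, -0.0]
ft_force: [0.4, -0.5, -1.6]
width: 0.0238
grasp_force: 30.0
```

Run:
```python
from h import *
import pickle
plan([.5389,.24,.0465],-24.4,4); s=monitor.get_state(); print(s['ft_force'],s['width'])
d=cap('wrist','w3.png'); pickle.dump(d,open('w3.pkl','wb'))
Rm=R.from_quat(s['eef_rot']).as_matrix(); b=BAR@Rm.T+s['tcp_pos']; print('bar rack',rk(b)); 
W=wpts(d); P=(W-s['tcp_pos'])@Rm*1000; m=(P[...,0]>110)&(P[...,0]<140)&(abs(P[...,1]+13)<18)&(P[...,2]>-20)&(P[...,2]<5)
v,u=np.nonzero(m); print(m.sum(),u.min(),u.max(),v.min(),v.max())
k=abs(P[...,1]+17)<3; q=P[m&k]; print(q.min(0),q.max(0),q.mean(0)); print('tip',P[m][:,1].min())
```

```text
shift tool [ 0.0406 -0.0118  0.0013] per row [ 0.0101 -0.003   0.0003] rotvec [-0.     -0.001   0.0006]
[ 0.35674435 -0.48036378 -1.58653306] 0.023815037631933676
bar rack [-54.86630022 -24.93407586  54.35895557]
779 202 257 13 47
[123.60255418 -19.97489058 -11.8188857 ] [129.63409979 -14.08204778  -6.13287874] [126.41977913 -17.01856731  -9.15694633]
tip -25.671420458833797
```

>>> send_rows(
  rows=[
    {"x": 0.0135, "y": -0.0039, "z": 0.0013, "rx": 0, "ry": 0, "rz": 0, "grip": 0},
    {"x": 0.0135, "y": -0.0039, "z": 0, "rx": 0, "ry": 0, "rz": 0, "grip": 0},
    {"x": 0.0136, "y": -0.004, "z": 0, "rx": 0, "ry": 0, "rz": 0, "grip": 0},
    {"x": 0, "y": 0, "z": 0, "rx": 0, "ry": 0, "rz": 0, "grip": 0},
    {"x": 0, "y": 0, "z": 0, "rx": 0, "ry": 0, "rz": 0, "grip": 0},
  ],
)

```text
t: 11.92
tcp_pos: [0.5386, 0.2402, 0.0463]
eef_rot: [0.84, 0.542, 0.0, -0.0]
ft_force: [0.1, -1.3, -1.8]
width: 0.0239
grasp_force: 30.0
```

Run:
```python
from h import *
plan([.5116,.2524,.0465],-24.4,4); s=monitor.get_state(); print(s['ft_force'],s['width'])
Rm=R.from_quat(s['eef_rot']).as_matrix(); b=BAR@Rm.T+s['tcp_pos']; print('bar rack',rk(b)); 
d=cap('wrist'); cv2.imwrite('pics/w4.png',cv2.resize(d['img'][0:130,100:330],(800,452),interpolation=cv2.INTER_CUBIC))
```

```text
shift tool [ 0.     -0.0296 -0.0002] per row [ 0.     -0.0074 -0.0001] rotvec [-0.0001 -0.0007  0.0013]
[ 0.13650311 -1.26830523 -1.82962647] 0.023859434452776676
bar rack [-12.48201876 -23.57393838  52.85237815]
```

View pics/w4.png

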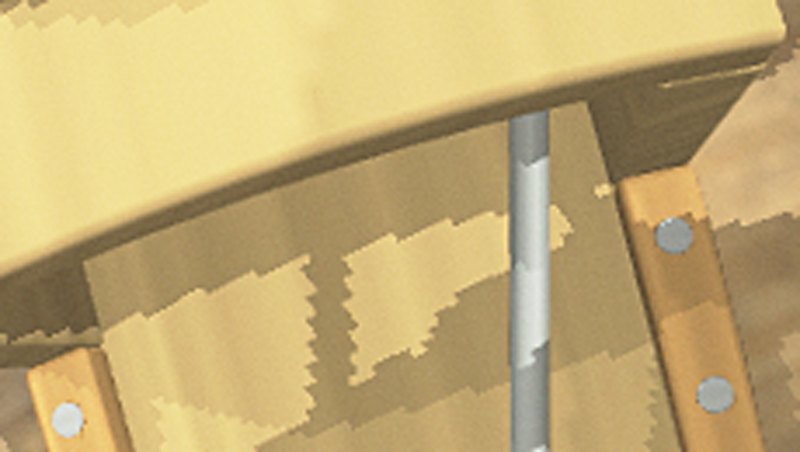

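The rod runs in under the shelf at (530, 115-450). The bent end and the eye are hidden by the shelf, as expected. I'll insert by calculation and watch the force.

>>> send_rows(
  rows=[
    {"x": 0, "y": -0.005, "z": 0, "rx": 0, "ry": 0, "rz": 0, "grip": 0},
    {"x": 0, "y": -0.005, "z": 0, "rx": 0, "ry": 0, "rz": 0, "grip": 0},
    {"x": 0, "y": -0.004, "z": 0, "rx": 0, "ry": 0, "rz": 0, "grip": 0},
    {"x": 0, "y": -0.003, "z": 0, "rx": 0, "ry": 0, "rz": 0, "grip": 0},
    {"x": 0, "y": 0, "z": 0, "rx": 0, "ry": 0, "rz": 0, "grip": 0},
  ],
)

```text
t: 12.6
tcp_pos: [0.5231, 0.2473, 0.0465]
eef_rot: [0.84, 0.542, 0.0, -0.0]
ft_force: [0.1, -0.4, -1.1]
width: 0.0237
grasp_force: 30.0
```

>>> send_rows(
  rows=[
    {"x": 0, "y": -0.004, "z": 0, "rx": 0, "ry": 0, "rz": 0, "grip": 0},
    {"x": 0, "y": -0.004, "z": 0, "rx": 0, "ry": 0, "rz": 0, "grip": 0},
    {"x": 0, "y": -0.004, "z": 0, "rx": 0, "ry": 0, "rz": 0, "grip": 0},
    {"x": 0, "y": 0, "z": 0, "rx": 0, "ry": 0, "rz": 0, "grip": 0},
  ],
)

```text
t: 13.1
tcp_pos: [0.512, 0.2522, 0.0464]
eef_rot: [0.84, 0.542, 0.0, -0.0]
ft_force: [0.3, 0.7, -1.7]
width: 0.0238
grasp_force: 30.0
```

Run:
```python
from h import *
s=monitor.get_state(); Rm=R.from_quat(s['eef_rot']).as_matrix(); b=BAR@Rm.T+s['tcp_pos']; print('bar rack',rk(b),s['ft_force'],s['tcp_pos'])
e0=EYE+0; 
# after yaw to 0: bar mid at eye+(0,6)
p,a=tcp_for(EYE[0],EYE[1]+6,53,0); print(p,a); plan(p,a,4)
b=cap('scene'); cv2.imwrite('pics/s2.png',cv2.resize(b['img'][120:190,170:260],(800,622),interpolation=cv2.INTER_CUBIC)[:600])
```

```text
bar rack [-4.91923492  4.60888681 53.04408412] [ 0.32898611  0.73710407 -1.68411864] [0.51201166 0.25224093 0.04641162]
[0.54403419 0.24554098 0.0465    ] -9.400000000000006
shift tool [ 0.0071  0.0319 -0.0001] per row [ 0.0018  0.008  -0.    ] rotvec [ 1.000e-04 -1.000e-03 -2.607e-01]
```

View pics/s2.png

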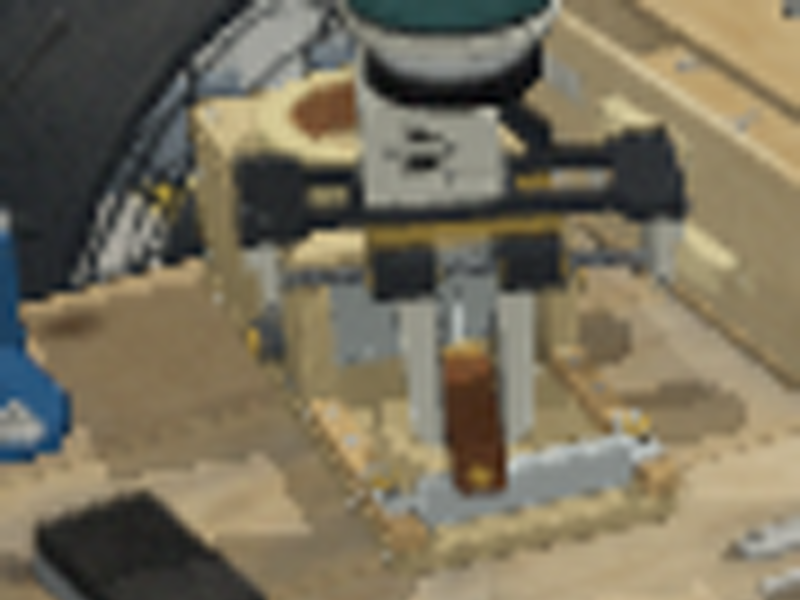

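The hook lies over the stop bar with its rod going under the shelf, and no contact forces showed during the insertion. Next I'll swing the handle back into line, pivoting at the eye.

>>> send_rows(
  rows=[
    {"x": 0.0014, "y": 0.0082, "z": 0, "rx": 0, "ry": 0, "rz": -0.065, "grip": 0},
    {"x": 0.0014, "y": 0.0082, "z": 0, "rx": 0, "ry": 0, "rz": -0.065, "grip": 0},
    {"x": 0.0014, "y": 0.0082, "z": 0, "rx": 0, "ry": 0, "rz": -0.065, "grip": 0},
    {"x": 0.0014, "y": 0.0082, "z": 0, "rx": 0, "ry": 0, "rz": -0.065, "grip": 0},
    {"x": 0, "y": -0.002, "z": 0, "rx": 0, "ry": 0, "rz": 0, "grip": 0},
    {"x": 0, "y": 0, "z": 0, "rx": 0, "ry": 0, "rz": 0, "grip": 0},
    {"x": -0.002, "y": 0, "z": 0, "rx": 0, "ry": 0, "rz": 0, "grip": 0},
    {"x": -0.002, "y": 0, "z": 0, "rx": 0, "ry": 0, "rz": 0, "grip": 0},
    {"x": -0.001, "y": 0, "z": 0, "rx": 0, "ry": 0, "rz": 0, "grip": 0},
    {"x": 0, "y": 0, "z": 0, "rx": 0, "ry": 0, "rz": 0, "grip": 0},
  ],
)

```text
t: 14.4
tcp_pos: [0.5422, 0.2422, 0.0464]
eef_rot: [0.763, 0.646, 0.0, -0.0]
ft_force: [0.0, -0.0, -1.5]
width: 0.0237
grasp_force: 30.0
```

```bash
cat >> h.py <<'E'
def rep():
    s=monitor.get_state(); Rm=R.from_quat(s['eef_rot']).as_matrix(); b=BAR@Rm.T+s['tcp_pos']; f=s['ft_force']
    print('bar rack',rk(b).round(2),'F rack',np.round([f[:2]@EX,f[:2]@EY,f[2]],1),'T',np.round(s['ft_torque'],2),'w',s['width'],'t',s['t'],'yaw',np.degrees(np.arctan2(Rm[1,0],Rm[0,0])-TH).round(2))
E
python3 -c "
from h import *
rep()"
```

```text
bar rack [-10.01   6.19  53.04] F rack [-0.  -0.  -1.5] T [-0.09  0.11  0.01] w 0.023695401978556324 t 14.4 yaw -0.07
```

>>> send_rows(
  rows=[
    {"x": -0.002, "y": 0, "z": 0, "rx": 0, "ry": 0, "rz": 0, "grip": 0},
    {"x": -0.002, "y": 0, "z": 0, "rx": 0, "ry": 0, "rz": 0, "grip": 0},
    {"x": -0.001, "y": 0, "z": 0, "rx": 0, "ry": 0, "rz": 0, "grip": 0},
    {"x": -0.001, "y": 0, "z": 0, "rx": 0, "ry": 0, "rz": 0, "grip": 0},
  ],
)

```text
t: 14.9
tcp_pos: [0.5414, 0.237, 0.0466]
eef_rot: [0.763, 0.646, 0.001, -0.001]
ft_force: [2.3, 10.3, -2.5]
width: 0.0239
grasp_force: 30.0
```

```bash
python3 -c "
from h import *
rep()"
```

```text
bar rack [-15.25   6.19  53.41] F rack [10.6 -0.6 -2.5] T [ 1.7  -0.25 -0.11] w 0.02388360299418251 t 14.9 yaw -0.05
```

The hook has engaged and pulls 10.6 N on the catch. I'll keep drawing.

>>> send_rows(
  rows=[
    {"x": -0.001, "y": 0, "z": 0, "rx": 0, "ry": 0, "rz": 0, "grip": 0},
    {"x": -0.001, "y": 0, "z": 0, "rx": 0, "ry": 0, "rz": 0, "grip": 0},
    {"x": -0.001, "y": 0, "z": 0, "rx": 0, "ry": 0, "rz": 0, "grip": 0},
    {"x": -0.002, "y": 0, "z": 0, "rx": 0, "ry": 0, "rz": 0, "grip": 0},
    {"x": -0.002, "y": 0, "z": 0, "rx": 0, "ry": 0, "rz": 0, "grip": 0},
    {"x": -0.003, "y": 0, "z": 0, "rx": 0, "ry": 0, "rz": 0, "grip": 0},
  ],
)

```text
t: 15.65
tcp_pos: [0.5397, 0.2267, 0.0465]
eef_rot: [0.763, 0.646, 0.001, -0.0]
ft_force: [1.1, 5.1, -1.2]
width: 0.0235
grasp_force: 30.0
```

```bash
python3 -c "
from h import *
rep()"
```

```text
bar rack [-25.71   6.24  53.18] F rack [ 5.3 -0.2 -1.2] T [ 0.8  -0.   -0.05] w 0.02352843520427776 t 15.65 yaw -0.05
```

>>> send_rows(
  rows=[
    {"x": -0.004, "y": 0, "z": 0, "rx": 0, "ry": 0, "rz": 0, "grip": 0},
    {"x": -0.007, "y": 0, "z": 0, "rx": 0, "ry": 0, "rz": 0, "grip": 0},
    {"x": -0.008, "y": 0, "z": 0, "rx": 0, "ry": 0, "rz": 0, "grip": 0},
    {"x": -0.008, "y": 0, "z": 0, "rx": 0, "ry": 0, "rz": 0, "grip": 0},
    {"x": -0.008, "y": 0, "z": 0, "rx": 0, "ry": 0, "rz": 0, "grip": 0},
    {"x": -0.008, "y": 0, "z": 0, "rx": 0, "ry": 0, "rz": 0, "grip": 0},
    {"x": -0.008, "y": 0, "z": 0, "rx": 0, "ry": 0, "rz": 0, "grip": 0},
    {"x": -0.008, "y": 0, "z": 0, "rx": 0, "ry": 0, "rz": 0, "grip": 0},
    {"x": -0.008, "y": 0, "z": 0, "rx": 0, "ry": 0, "rz": 0, "grip": 0},
    {"x": -0.008, "y": 0, "z": 0, "rx": 0, "ry": 0, "rz": 0, "grip": 0},
    {"x": -0.007, "y": 0, "z": 0, "rx": 0, "ry": 0, "rz": 0, "grip": 0},
    {"x": -0.004, "y": 0, "z": 0, "rx": 0, "ry": 0, "rz": 0, "grip": 0},
  ],
)

```text
t: 17.15
tcp_pos: [0.5255, 0.1415, 0.0464]
eef_rot: [0.763, 0.646, 0.001, -0.0]
ft_force: [-0.1, 4.9, -1.6]
width: 0.0237
grasp_force: 30.0
```

Run:
```python
from h import *
rep(); import pickle
d=cap('wrist','w5.png'); pickle.dump(d,open('w5.pkl','wb')); Q=rk(wpts(d))
cv2.imwrite('pics/w5x.png',cv2.resize(d['img'][0:300],(800,469),interpolation=cv2.INTER_CUBIC))
for y in (-30,-20,20,30):
    g=Q[(abs(Q[...,1]-y)<3)&(abs(Q[...,2]-35)<4)&(Q[...,0]<-125)&(Q[...,0]>-155)]; print(y,len(g),g[:,0].min() if len(g) else 0,g[:,0].max() if len(g) else 0)
    g=Q[(abs(Q[...,1]-y)<3)&(Q[...,2]<64)&(Q[...,2]>49)&(Q[...,0]<-70)&(Q[...,0]>-125)]; print('tray rim',len(g),np.percentile(g[:,0],3) if len(g) else 0)
```

```text
bar rack [-112.06    6.27   53.05] F rack [ 4.8  0.9 -1.6] T [ 0.86 -0.01 -0.11] w 0.02370342771659865 t 17.15 yaw -0.07
-30 168 -144.90453378982374 -135.0302298097917
tray rim 0 0
-20 168 -144.43170676269776 -135.18790635503322
tray rim 0 0
20 165 -144.7767230065257 -134.86763118619464
tray rim 0 0
30 163 -145.0069183516908 -134.90983885815265
tray rim 0 0
```

View pics/w5x.png

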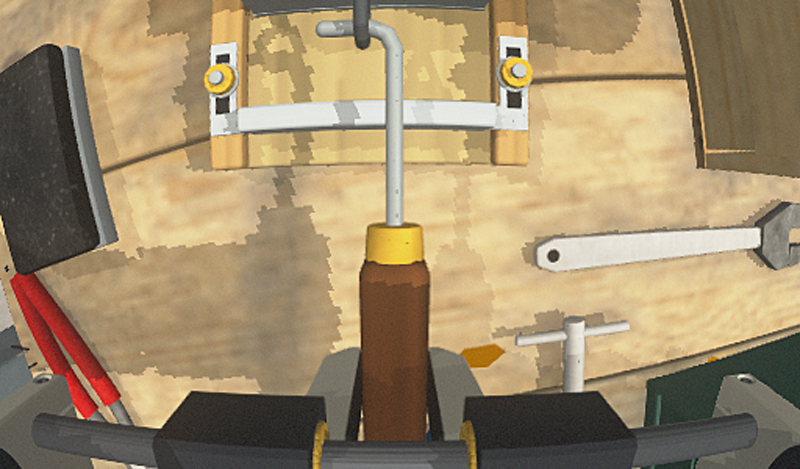

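The bent end is through the eye at (360, 30) with the tray following behind it. The stop bar is at (240-500, 115), inner face at x = -135.0, so contact should come after about 44 mm more.

>>> send_rows(
  rows=[
    {"x": -0.004, "y": 0, "z": 0, "rx": 0, "ry": 0, "rz": 0, "grip": 0},
    {"x": -0.006, "y": 0, "z": 0, "rx": 0, "ry": 0, "rz": 0, "grip": 0},
    {"x": -0.006, "y": 0, "z": 0, "rx": 0, "ry": 0, "rz": 0, "grip": 0},
    {"x": -0.006, "y": 0, "z": 0, "rx": 0, "ry": 0, "rz": 0, "grip": 0},
    {"x": -0.005, "y": 0, "z": 0, "rx": 0, "ry": 0, "rz": 0, "grip": 0},
    {"x": -0.003, "y": 0, "z": 0, "rx": 0, "ry": 0, "rz": 0, "grip": 0},
    {"x": -0.002, "y": 0, "z": 0, "rx": 0, "ry": 0, "rz": 0, "grip": 0},
    {"x": -0.002, "y": 0, "z": 0, "rx": 0, "ry": 0, "rz": 0, "grip": 0},
    {"x": 0, "y": 0, "z": 0, "rx": 0, "ry": 0, "rz": 0, "grip": 0},
  ],
)

```text
t: 18.32
tcp_pos: [0.5199, 0.108, 0.0462]
eef_rot: [0.763, 0.646, 0.0, -0.0]
ft_force: [0.3, 1.1, -4.3]
width: 0.024
grasp_force: 30.0
```

Run:
```python
from h import *
rep(); import pickle
d=cap('wrist','w6.png'); pickle.dump(d,open('w6.pkl','wb')); Q=rk(wpts(d))
for y in (-40,-20,20,40):
    g=Q[(abs(Q[...,1]-y)<4)&(Q[...,2]>25)&(Q[...,2]<75)&(Q[...,0]<-90)&(Q[...,0]>-160)]
    b=g[(abs(g[:,2]-35)<4)&(g[:,0]<-133)]; t=g[g[:,2]>60]; print(y,b[:,0].max() if len(b) else 0,len(t),np.percentile(t[:,0],3) if len(t) else 0)
```

```text
bar rack [-146.02    6.35   52.81] F rack [ 1.1 -0.1 -4.3] T [0.08 0.05 0.01] w 0.023980505036059384 t 18.325 yaw -0.06
-40 -135.3596659474318 0 0
-20 -135.062367324084 0 0
20 -134.9661558361392 0 0
40 -134.89341479311855 0 0
```

>>> send_rows(
  rows=[
    {"x": -0.0015, "y": 0, "z": 0, "rx": 0, "ry": 0, "rz": 0, "grip": 0},
    {"x": -0.0015, "y": 0, "z": 0, "rx": 0, "ry": 0, "rz": 0, "grip": 0},
    {"x": -0.0015, "y": 0, "z": 0, "rx": 0, "ry": 0, "rz": 0, "grip": 0},
    {"x": -0.0015, "y": 0, "z": 0, "rx": 0, "ry": 0, "rz": 0, "grip": 0},
    {"x": -0.001, "y": 0, "z": 0, "rx": 0, "ry": 0, "rz": 0, "grip": 0},
  ],
)

```text
t: 19.0
tcp_pos: [0.5187, 0.1011, 0.0463]
eef_rot: [0.763, 0.646, 0.0, -0.0]
ft_force: [1.1, 4.3, -2.5]
width: 0.024
grasp_force: 30.0
```

```bash
python3 -c "
from h import *
rep()"
```

```text
bar rack [-153.01    6.34   52.88] F rack [ 4.4 -0.4 -2.5] T [ 0.6  -0.09  0.  ] w 0.023950350036833854 t 19.0 yaw -0.05
```

>>> send_rows(
  rows=[
    {"x": -0.0006, "y": 0, "z": 0, "rx": 0, "ry": 0, "rz": 0, "grip": 0},
    {"x": -0.0006, "y": 0, "z": 0, "rx": 0, "ry": 0, "rz": 0, "grip": 0},
    {"x": -0.0006, "y": 0, "z": 0, "rx": 0, "ry": 0, "rz": 0, "grip": 0},
  ],
)

```text
t: 19.38
tcp_pos: [0.5185, 0.0994, 0.0462]
eef_rot: [0.763, 0.646, 0.0, -0.0]
ft_force: [0.1, 5.1, -2.5]
width: 0.0235
grasp_force: 30.0
```

>>> send_rows(
  rows=[
    {"x": -0.0005, "y": 0, "z": 0, "rx": 0, "ry": 0, "rz": 0, "grip": 0},
    {"x": -0.0005, "y": 0, "z": 0, "rx": 0, "ry": 0, "rz": 0, "grip": 0},
  ],
)

```text
t: 19.62
tcp_pos: [0.5183, 0.0984, 0.0462]
eef_rot: [0.763, 0.646, 0.0, -0.0]
ft_force: [0.1, 4.4, -1.4]
width: 0.0238
grasp_force: 30.0
```

>>> send_rows(
  rows=[
    {"x": -0.0005, "y": 0, "z": 0, "rx": 0, "ry": 0, "rz": 0, "grip": 0},
    {"x": -0.0005, "y": 0, "z": 0, "rx": 0, "ry": 0, "rz": 0, "grip": 0},
  ],
)

```text
t: 19.88
tcp_pos: [0.5182, 0.0974, 0.0463]
eef_rot: [0.763, 0.646, 0.0, -0.0]
ft_force: [0.6, 4.1, -1.5]
width: 0.0239
grasp_force: 30.0
```

>>> send_rows(
  rows=[
    {"x": -0.0005, "y": 0, "z": 0, "rx": 0, "ry": 0, "rz": 0, "grip": 0},
    {"x": -0.0004, "y": 0, "z": 0, "rx": 0, "ry": 0, "rz": 0, "grip": 0},
  ],
)

```text
t: 20.12
tcp_pos: [0.518, 0.0969, 0.0463]
eef_rot: [0.763, 0.646, 0.001, -0.001]
ft_force: [1.0, 10.5, -3.5]
width: 0.0235
grasp_force: 30.0
```

>>> send_rows(
  rows=[
    {"x": 0, "y": 0, "z": 0, "rx": 0, "ry": 0, "rz": 0, "grip": 0},
    {"x": 0, "y": 0, "z": 0, "rx": 0, "ry": 0, "rz": 0, "grip": 0},
  ],
)

```text
t: 20.38
tcp_pos: [0.518, 0.097, 0.0463]
eef_rot: [0.763, 0.646, 0.001, -0.001]
ft_force: [0.3, 8.0, -2.8]
width: 0.0239
grasp_force: 30.0
```

>>> send_rows(
  rows=[
    {"x": -0.0001, "y": 0, "z": 0, "rx": 0, "ry": 0, "rz": 0, "grip": 0},
    {"x": 0, "y": 0, "z": 0, "rx": 0, "ry": 0, "rz": 0, "grip": 0},
    {"x": 0, "y": 0, "z": 0, "rx": 0, "ry": 0, "rz": 0, "grip": 0},
    {"x": 0, "y": 0, "z": 0, "rx": 0, "ry": 0, "rz": 0, "grip": 0},
    {"x": 0, "y": 0, "z": 0, "rx": 0, "ry": 0, "rz": 0, "grip": 0},
    {"x": 0, "y": 0, "z": 0, "rx": 0, "ry": 0, "rz": 0, "grip": 0},
    {"x": 0, "y": 0, "z": 0, "rx": 0, "ry": 0, "rz": 0, "grip": 0},
    {"x": 0, "y": 0, "z": 0, "rx": 0, "ry": 0, "rz": 0, "grip": 0},
    {"x": 0, "y": 0, "z": 0, "rx": 0, "ry": 0, "rz": 0, "grip": 0},
    {"x": 0, "y": 0, "z": 0, "rx": 0, "ry": 0, "rz": 0, "grip": 0},
  ],
)

```text
t: 21.62
tcp_pos: [0.518, 0.0969, 0.0462]
eef_rot: [0.763, 0.646, 0.001, -0.001]
ft_force: [0.9, 8.4, -2.4]
width: 0.0234
grasp_force: 30.0
```

Run:
```python
from h import *
rep(); import pickle
d=cap('wrist'); pickle.dump(d,open('w7.pkl','wb')); Q=rk(wpts(d))
for y in (-40,-20,20,40):
    g=Q[(abs(Q[...,1]-y)<4)&(Q[...,2]>25)&(Q[...,2]<75)&(Q[...,0]<-90)&(Q[...,0]>-160)]
    b=g[(abs(g[:,2]-35)<4)]; t=g[g[:,2]>55]; print(y,b[:,0].min(),b[:,0].max() if len(b) else 0,len(t),np.percentile(t[:,0],3) if len(t) else 0)
cv2.imwrite('pics/w7x.png',cv2.resize(d['img'][0:240],(800,375),interpolation=cv2.INTER_CUBIC))
T=cap('top')
cv2.imwrite('pics/t2.png',cv2.resize(T['img'][130:280,120:320],(800,600),interpolation=cv2.INTER_CUBIC))
```

```text
bar rack [-157.28    6.44   52.98] F rack [ 8.4  0.5 -2.4] T [ 1.38 -0.03  0.02] w 0.0234046490627501 t 21.625 yaw -0.05
-40 -145.074565948104 -138.02403547930942 0 0
-20 -145.37394012150148 -139.17683849374293 0 0
20 -145.53184336606878 -137.86917001553206 0 0
40 -145.34578651547568 -135.7041512455342 0 0
```

View pics/w7x.png

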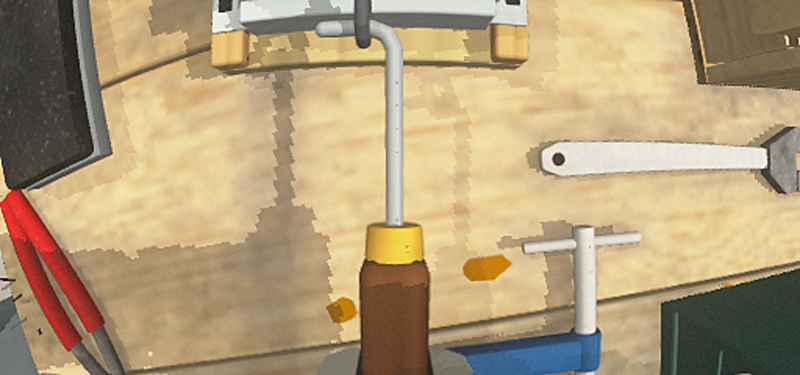

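The tray front is against the stop bar, whose outer edge is still at x = -145, so it has not moved. I held it snug for more than 1.2 s at about 8 N. Now I'll ease off and unhook sideways.

>>> send_rows(
  rows=[
    {"x": 0.001, "y": 0, "z": 0, "rx": 0, "ry": 0, "rz": 0, "grip": 0},
    {"x": 0.0015, "y": 0, "z": 0, "rx": 0, "ry": 0, "rz": 0, "grip": 0},
    {"x": 0.0015, "y": 0, "z": 0, "rx": 0, "ry": 0, "rz": 0, "grip": 0},
    {"x": 0, "y": 0, "z": 0, "rx": 0, "ry": 0, "rz": 0, "grip": 0},
  ],
)

```text
t: 22.22
tcp_pos: [0.5186, 0.1004, 0.0462]
eef_rot: [0.763, 0.646, 0.0, -0.0]
ft_force: [0.7, 0.4, -2.4]
width: 0.0239
grasp_force: 30.0
```

```bash
python3 -c "
from h import *
rep()"
```

```text
bar rack [-153.77    6.34   52.81] F rack [ 0.5 -0.6 -2.4] T [-0.03  0.1   0.01] w 0.02390866215682332 t 22.225 yaw -0.05
```

>>> send_rows(
  rows=[
    {"x": 0, "y": 0.004, "z": 0, "rx": 0, "ry": 0, "rz": 0, "grip": 0},
    {"x": 0, "y": 0.004, "z": 0, "rx": 0, "ry": 0, "rz": 0, "grip": 0},
    {"x": 0, "y": 0.005, "z": 0, "rx": 0, "ry": 0, "rz": 0, "grip": 0},
    {"x": 0, "y": 0.005, "z": 0, "rx": 0, "ry": 0, "rz": 0, "grip": 0},
    {"x": 0, "y": 0.005, "z": 0, "rx": 0, "ry": 0, "rz": 0, "grip": 0},
    {"x": 0, "y": 0.005, "z": 0, "rx": 0, "ry": 0, "rz": 0, "grip": 0},
    {"x": 0, "y": 0, "z": 0, "rx": 0, "ry": 0, "rz": 0, "grip": 0},
  ],
)

```text
t: 23.1
tcp_pos: [0.5465, 0.0957, 0.0462]
eef_rot: [0.763, 0.646, 0.0, -0.0]
ft_force: [0.3, -0.1, -0.9]
width: 0.0237
grasp_force: 30.0
```

```bash
python3 -c "
from h import *
rep()"
```

```text
bar rack [-153.77  -21.95   52.8 ] F rack [-0.1 -0.3 -0.9] T [-0.06  0.09  0.02] w 0.02368006913047324 t 23.1 yaw -0.06
```

>>> send_rows(
  rows=[
    {"x": -0.005, "y": 0.002, "z": -0.01, "rx": 0, "ry": 0, "rz": 0, "grip": 0},
    {"x": -0.01, "y": 0, "z": -0.02, "rx": 0, "ry": 0, "rz": 0, "grip": 0},
    {"x": -0.01, "y": 0, "z": -0.04, "rx": 0, "ry": 0, "rz": 0, "grip": 0},
    {"x": -0.01, "y": 0, "z": -0.05, "rx": 0, "ry": 0, "rz": 0, "grip": 0},
    {"x": -0.01, "y": 0, "z": -0.04, "rx": 0, "ry": 0, "rz": 0.09, "grip": 0},
    {"x": 0, "y": 0, "z": 0, "rx": 0, "ry": 0, "rz": 0.092, "grip": 0},
    {"x": 0, "y": 0, "z": 0, "rx": 0, "ry": 0, "rz": 0, "grip": 0},
  ],
)

```text
t: 23.98
tcp_pos: [0.5407, 0.0503, 0.2079]
eef_rot: [0.819, 0.574, 0.001, 0.0]
ft_force: [0.2, 0.0, -1.8]
width: 0.024
grasp_force: 30.0
```

Run:
```python
from h import *
rep(); plan([.5695,-.387,.205],-19.8)
T=cap('top'); W=pts(T); Q=rk(W); np.save('t3.npy',Q)
m=(abs(Q[...,1])<45)&(Q[...,2]>58)&(Q[...,2]<75)&(Q[...,0]<-36); q=Q[m]; print(len(q)); 
for y in (-40,0,40): g=q[abs(q[:,1]-y)<6]; print(y,g[:,0].min() if len(g) else 0,g[:,0].max() if len(g) else 0)
```

```text
bar rack [-198.55  -46.74  214.54] F rack [ 0.  -0.2 -1.8] T [-0.15  0.11  0.02] w 0.023990257053792458 t 23.975 yaw -10.48
shift tool [-0.4015  0.1758  0.0026] per row [-0.0335  0.0147  0.0002] rotvec [ 0.0018 -0.0016 -0.0014]
49
-40 -136.83045072851903 -41.09853862350835
0 -159.31865740608572 -129.79342445005435
40 -838.8408586178755 -133.84862385046213
```

>>> send_rows(
  rows=[
    {"x": -0.0335, "y": 0.0147, "z": 0, "rx": 0, "ry": 0, "rz": 0, "grip": 0},
    {"x": -0.0335, "y": 0.0147, "z": 0, "rx": 0, "ry": 0, "rz": 0, "grip": 0},
    {"x": -0.0335, "y": 0.0147, "z": 0, "rx": 0, "ry": 0, "rz": 0, "grip": 0},
    {"x": -0.0335, "y": 0.0147, "z": 0, "rx": 0, "ry": 0, "rz": 0, "grip": 0},
    {"x": -0.0335, "y": 0.0147, "z": 0, "rx": 0, "ry": 0, "rz": 0, "grip": 0},
    {"x": -0.0335, "y": 0.0147, "z": 0, "rx": 0, "ry": 0, "rz": 0, "grip": 0},
    {"x": -0.0335, "y": 0.0147, "z": 0, "rx": 0, "ry": 0, "rz": 0, "grip": 0},
    {"x": -0.0335, "y": 0.0147, "z": 0, "rx": 0, "ry": 0, "rz": 0, "grip": 0},
    {"x": -0.0335, "y": 0.0147, "z": 0, "rx": 0, "ry": 0, "rz": 0, "grip": 0},
    {"x": -0.0335, "y": 0.0147, "z": 0, "rx": 0, "ry": 0, "rz": 0, "grip": 0},
    {"x": -0.0335, "y": 0.0147, "z": 0, "rx": 0, "ry": 0, "rz": 0, "grip": 0},
    {"x": -0.0335, "y": 0.0147, "z": 0, "rx": 0, "ry": 0, "rz": 0, "grip": 0},
  ],
)

```text
t: 25.52
tcp_pos: [0.5696, -0.3882, 0.2055]
eef_rot: [0.818, 0.575, 0.0, -0.001]
ft_force: [-0.0, 0.8, -0.9]
width: 0.024
grasp_force: 30.0
```

>>> send_rows(
  rows=[
    {"x": 0, "y": 0, "z": 0.03, "rx": 0, "ry": 0, "rz": 0, "grip": 0},
    {"x": 0, "y": 0, "z": 0.04, "rx": 0, "ry": 0, "rz": 0, "grip": 0},
    {"x": 0, "y": 0, "z": 0.04, "rx": 0, "ry": 0, "rz": 0, "grip": 0},
    {"x": 0, "y": 0, "z": 0.03, "rx": 0, "ry": 0, "rz": 0, "grip": 0},
    {"x": 0, "y": 0, "z": 0.02, "rx": 0, "ry": 0, "rz": 0, "grip": 0},
    {"x": 0, "y": 0, "z": 0.01, "rx": 0, "ry": 0, "rz": 0, "grip": 0},
    {"x": 0, "y": 0, "z": 0.01, "rx": 0, "ry": 0, "rz": 0, "grip": 0},
    {"x": 0, "y": 0, "z": 0, "rx": 0, "ry": 0, "rz": 0, "grip": 0},
  ],
)

```text
t: 26.52
tcp_pos: [0.57, -0.3869, 0.0257]
eef_rot: [0.818, 0.575, 0.0, -0.0]
ft_force: [0.2, -0.1, -1.9]
width: 0.0234
grasp_force: 30.0
```

```bash
python3 -c "
from h import *
rep(); plan([.5695,-.387,.0052],-19.8)"
```

```text
bar rack [-625.1  -147.06   32.33] F rack [-0.1 -0.2 -1.9] T [-0.05  0.1  -0.04] w 0.02342607568708516 t 26.525 yaw -10.46
shift tool [-0.0003 -0.0004  0.0205] per row [-0.     -0.      0.0017] rotvec [-0.0002 -0.0011 -0.0011]
```

>>> send_rows(
  rows=[
    {"x": 0, "y": 0, "z": 0.008, "rx": 0, "ry": 0, "rz": 0, "grip": 0},
    {"x": 0, "y": 0, "z": 0.005, "rx": 0, "ry": 0, "rz": 0, "grip": 0},
    {"x": 0, "y": 0, "z": 0.003, "rx": 0, "ry": 0, "rz": 0, "grip": 0},
    {"x": 0, "y": 0, "z": 0.002, "rx": 0, "ry": 0, "rz": 0, "grip": 0},
    {"x": 0, "y": 0, "z": 0.0015, "rx": 0, "ry": 0, "rz": 0, "grip": 0},
    {"x": 0, "y": 0, "z": 0, "rx": 0, "ry": 0, "rz": 0, "grip": 0},
  ],
)

```text
t: 27.28
tcp_pos: [0.57, -0.3869, 0.0063]
eef_rot: [0.819, 0.574, 0.0, -0.0]
ft_force: [0.1, 0.3, -2.3]
width: 0.0236
grasp_force: 30.0
```

>>> send_rows(
  rows=[
    {"x": 0, "y": 0, "z": 0.001, "rx": 0, "ry": 0, "rz": 0, "grip": 0},
    {"x": 0, "y": 0, "z": 0.0005, "rx": 0, "ry": 0, "rz": 0, "grip": 0},
    {"x": 0, "y": 0, "z": 0, "rx": 0, "ry": 0, "rz": 0, "grip": 0},
  ],
)

```text
t: 27.65
tcp_pos: [0.57, -0.3869, 0.0049]
eef_rot: [0.819, 0.574, 0.0, -0.0]
ft_force: [-0.0, -0.5, -1.4]
width: 0.0239
grasp_force: 30.0
```

>>> send_rows(
  rows=[
    {"x": 0, "y": 0, "z": 0, "rx": 0, "ry": 0, "rz": 0, "grip": 0.3},
    {"x": 0, "y": 0, "z": 0, "rx": 0, "ry": 0, "rz": 0, "grip": 0.4},
    {"x": 0, "y": 0, "z": 0, "rx": 0, "ry": 0, "rz": 0, "grip": 0.4},
    {"x": 0, "y": 0, "z": 0, "rx": 0, "ry": 0, "rz": 0, "grip": 0.4},
    {"x": 0, "y": 0, "z": -0.01, "rx": 0, "ry": 0, "rz": 0, "grip": 0.4},
    {"x": 0, "y": 0, "z": -0.03, "rx": 0, "ry": 0, "rz": 0, "grip": 0.4},
    {"x": 0, "y": 0, "z": -0.05, "rx": 0, "ry": 0, "rz": 0, "grip": 0.4},
    {"x": 0, "y": 0, "z": -0.05, "rx": 0, "ry": 0, "rz": 0, "grip": 0.4},
    {"x": 0, "y": 0, "z": -0.05, "rx": 0, "ry": 0, "rz": 0, "grip": 0.4},
    {"x": 0, "y": 0, "z": -0.05, "rx": 0, "ry": 0, "rz": 0, "grip": 0.4},
    {"x": 0, "y": 0, "z": 0, "rx": 0, "ry": 0, "rz": 0, "grip": 0.4},
    {"x": 0, "y": 0, "z": 0, "rx": 0, "ry": 0, "rz": 0, "grip": 0.4},
  ],
)

```text
t: 29.15
tcp_pos: [0.5698, -0.387, 0.2445]
eef_rot: [0.819, 0.574, 0.0, -0.0]
ft_force: [0.1, 0.1, -0.4]
width: 0.037
grasp_force: 0.0
```

Run:
```python
from h import *
w=cap('wrist'); t=cap('top')
A=cv2.resize(w['img'][40:210,150:400],None,fx=1.6,fy=1.6); B=cv2.resize(t['img'][125:215,115:225],None,fx=3.6,fy=3.6,interpolation=cv2.INTER_CUBIC)
h=max(A.shape[0],B.shape[0]); f=lambda i: cv2.copyMakeBorder(i,0,h-i.shape[0],0,0,cv2.BORDER_CONSTANT)
cv2.imwrite('pics/end.png',np.hstack([f(A),f(B)]))
Q=rk(pts(t)); 
for y in (-45,45):
    g=Q[(abs(Q[...,1]-y)<8)&(Q[...,2]>55)&(Q[...,2]<75)&(Q[...,0]<-36)&(Q[...,0]>-170)]; print(y,len(g),g[:,0].min(),g[:,0].max())
W=wpts(w); m=np.zeros(W.shape[:2],bool); m[60:195,235:272]=1; m&=(W[...,2]>.006)&(W[...,2]<.04); print(np.percentile(W[m][:,2],[5,50,95]))
```

```text
-45 42 -136.75697468374057 -36.33846030046
45 36 -137.27267993748114 -40.97275767860457
[0.01347422 0.02269134 0.02458618]
```

View pics/end.png

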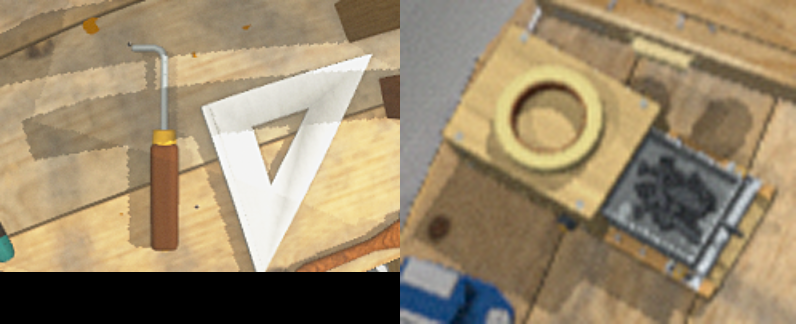

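The hook lies flat on the bare worktop at (165, 45-250), clear of the set square. The tray stands square against the stop bar at (720, 240). The tape roll and the bar are where they were.

```bash
python3 -c "
from workcell import finish_job
print(finish_job())"
```

```text
the job is handed in; nothing more can be done
None
```

The job is handed in at about 29 s: the tray was drawn out past its catch, held snug at about 8 N for over a second and left square against the unmoved stop bar, and the hook was laid flat on the bare worktop where it came from.

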